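# Change the paper on the roll holder

## Robot

A 7-joint arm with a two-finger parallel gripper is mounted at the origin on the work surface. World frame = base frame: x ahead of the robot, y to its left, z up, the work surface at z = 0. Lengths are in mm, angles in rad, forces in N, time in s.
With the tool pointing down it reaches from about 400 to 850 mm from the base axis. Payload 4.5 kg.
Tool frame: the origin (TCP) lies on the front face of the gripper's body, between the roots of the fingers; the fingertips stand env.finger_overhang ahead of it and the grasp point (between the pads) lies 54 mm ahead of it (env.finger_overhang is the distance from the TCP to the fingertips, in mm); y points along the fingers, z is the direction in which the jaws open and shut, and the axes are right-handed (so a half turn about y gives the same grasp; the last joint's range is limited). The gripper opens to 85 mm and grips with 20 to 120 N. Pads are 22 mm wide; open, the fingers measure 114 mm over their backs; the gripper's body (76 mm by 85 mm) begins 54 mm behind the grasp point. The pads swing forward as they close: fully open they stand 13 mm farther back than shut.
Start: joints at [1.145, 0.689, -0.195, 1.565, 0.157, 0.902, -0.215], TCP at [277.384, -560.094, 303.917] pointing down, gripper open.
Joint ranges: [-3.01, 3.01], [-0.46, 2.08], [-1.47, 1.51], [0.13, 2.56], [-1, 4.14], [0.04, 2.09], [-2.66, 2.66]. Speed limits (rad/s): [2.57, 2.57, 3.14, 3.14, 3.14, 3.14, 3.14].

## Interface

Orientations are given as a rotation vector (axis times angle).
In Python, from workcell import env, camera, job gives the robot as it stands.
- The arm moves only by the shell command python3 -m creep 'ROWS' [FORCE]. ROWS is JSON, a list that holds one entry, the list of rows, each a list of 7 numbers: the shift along the world's x, y, z in mm, then the turn, a rotation vector about the world's x, y, z in degrees, then the opening in per cent of the stroke, from 0 (shut) to 100 (fully open). In form: [[[x, y, z, ax, ay, az, jaw], ...]]. A call has 1 to 12 rows; each row shifts and turns the pose as measured when the row begins; what a row does not reach is not made up. A row lasts 1/10 s, in which the tool goes at most 50 mm and 8.59 degrees, less where a joint would pass 70% of its speed; a pose out of reach is approached as far as the arm can. A call is refused whole if a number of a shift passes 50 or a number of a turn 8.59, either way. A call with a gripper value outside its range is refused whole. The fingers move at their own pace and stop on an object; FORCE is the grip in N (left out, the last holds). Time passes only in rows, so rows that do not move let the fingers close. It gives the time, the measured TCP pose, the force and the opening at its end, in the units of the state.
- env.sense(): the state, without advancing time (a new reading comes with each control period).
- camera(name): name is "scene" or "top" or "wrist"; returns a dict with "frame" (480x640x3 uint8, red, green, blue), "range_z" (480x640 float32, mm along the optical axis (not along the pixel's ray), 0 where there is no reading), "K" (3x3 intrinsics, pixels), "R" (3x3) and "t" (3): a world point X has camera coordinates R X + t; the wrist camera has in their place "T_tool_cam" (4x4, takes a point from camera to tool coordinates, whose origin is the TCP and whose axes are the tool frame's). Camera axes: x right, y down, z forward; pixel columns grow to the right and rows downward; lengths in mm; the calibration is good to about 2 mm. A picture is of the moment at which its call begins: read the wrist's pose just before it.
- job.close_job(): hands the job in, once; it reports no verdict.
The state is a dict: "clock": time; "qpos": joint angles; "qvel": joint speeds; "joint_torque": joint torques, N m; "position": TCP position; "tool_rot": TCP orientation; "ft_force": force on the tool from outside, world axes, zero at the start; "moment": the same for the moment, N m; "width": finger opening in mm.
Only numpy, scipy, OpenCV 4.12 (cv2) and the standard library are available. Lean on these libraries where they do the work, as an engineer would, in place of code of your own. Each camera call takes 0.05 s, during which the arm holds its last target.

## Task

Change the paper on the steel roll holder: pull the empty cardboard core up off the spindle and put it in the small green bin, then fit the full brown roll from the tray upright over the spindle and all the way down onto its seat. Then slide the holder's keeper column in until its pad touches the roll, and only then turn the red clamp knob on top of the column clockwise to its stop to lock it. Leave the white roll and everything else standing where it is.

Things in the scene. Friction and masses are not known exactly. Their poses are not given: they have to be found in the camera images.
- holder: Roll holder, fixed to the table: steel base plate 100 mm (x) by 215 mm (y, from -55 to +160 mm) by 18 mm thick. Origin on the table under the spindle axis, z up. The keeper's track runs along its +y axis. A steel spindle of 24 mm diameter stands on the origin's axis; its tip, tapered to 12 mm over the top 12 mm, is 142 mm above the table.
- seat (a point): Top centre of the black seat disc (60 mm diameter) round the foot of the spindle, 24 mm above the table: the underside of a fully mounted roll rests here.
- pad (a point): Centre of the black rubber pad on the keeper, on its face towards the spindle: pad 34 mm wide, 80 mm high, its top 116 mm above the table. The face starts 70 to 110 mm from the spindle axis. The keeper is a 20 mm aluminium column on a sliding foot 44 mm wide; the column's axis stands 18 mm behind the pad face and its top is 135 mm above the table.
- keeper (a joint): Slide of the keeper towards the spindle (m): 0 = farthest out (pad face 110 mm from the spindle axis), growing along the holder's -y axis up to 0.085. It slides with light friction (about 2 N). The knob rides on the keeper, so the keeper can be slid by the knob.
- knob_grip (a point): Grip point of the red clamp knob on top of the keeper column, on its axis, 167 mm above the table. The knob is an upright bar 50 mm long, 16 mm thick, 28 mm tall (147 to 175 mm above the table). The point's y axis runs along the bar.
- knob (a joint): Angle of the clamp knob (rad), growing clockwise seen from above: at 0 (free) the bar lies along the track, at 1.4 (stop, locked) it lies nearly across it. It starts between 0 and 0.25.
- core: Empty cardboard core, to be thrown away: tube 36 mm outside, 30 mm inside diameter, 110 mm long, standing on the seat round the spindle at the start (30 g). Origin at the centre of its lower end, z along the tube.
- core_mid (a point): Middle of the empty core, on its axis, 55 mm from either end.
- bin: Small green open waste bin, fixed: 125 by 125 mm, 85 mm high, walls 4 mm. Origin on the table at its centre.
- tray: Shallow wooden tray, fixed, 220 by 220 mm, rim 18 mm high, floor 6 mm above the table; origin on the table at its centre. On it, about 94 mm apart in a square, stand the brown roll, the white roll, the tin and the jar, in any order.
- brown_roll: The full brown baking-paper roll, standing on the tray: 64 mm diameter, 110 mm high, hole 30 mm diameter right through, about 220 g. Origin at the centre of its underside, z up along its axis.
- white_roll: White paper roll of the same size, a bystander on the tray: leave it. Origin at the centre of its underside.
- tin: Red tin, 62 mm diameter, 105 mm high, a bystander on the tray. Origin at the centre of its underside.
- jar: Glass jar with black lid, 62 mm diameter, 100 mm high, a bystander on the tray. Origin at the centre of its underside.
- kettle: Steel gooseneck kettle, bystander at the back: 112 mm diameter, 192 mm high, spout to +y (115 mm) and handle to -y (95 mm). Origin at the centre of its underside.
- server: Glass coffee server with an amber dripper on it (one piece), bystander at the back: 110 mm diameter, 156 mm high, handle to +y (90 mm). Origin at the centre of its underside.
- cup: White paper cup, bystander: 82 mm rim diameter, 92 mm high. Origin at the centre of its underside.
- stand: Dark brown dripper stand ring, bystander: 100 mm diameter, 32 mm high. Origin at the centre of its underside.
- bottle: Amber syrup bottle, bystander between the holder and the bin: 56 mm diameter, 195 mm high. Origin at the centre of its underside.
There are look-alikes about, which are no part of the job. Of the things shaped like the brown_roll, the brown one is meant.

How it is judged (in metres and radians):
On the way, in this order (a step that is already met when the one before it is completed fails the run):
1. the empty core is off the spindle and lies in the green bin (x of core_mid in the frame of bin between -0.06 and 0.06 m and y of core_mid in the frame of bin between -0.06 and 0.06 m and z of core_mid in the frame of bin below 0.085 m), for 0.2 s.
2. the brown roll sits upright on the spindle, fully down on the seat (horizontal distance between brown_roll and seat below 0.006 m and z of brown_roll in the frame of seat between -0.004 and 0.005 m and angle between brown_roll's own z axis and vertical below 0.08 rad), for 0.2 s.
3. the keeper's pad has been slid up against the seated roll, the knob still free (all of step 2 and horizontal distance between pad and brown_roll below 0.037 m and value of joint knob below 0.8 rad), for 0.1 s.
4. the clamp knob is turned clockwise to its stop (value of joint knob above 1.2 rad), for 0.1 s.
At the end, for the whole second after the job is handed in: Core in the green bin (middle inside the walls, below the rim); brown roll on the spindle: within 6 mm of its axis, 5 mm of the seat, 0.08 rad of upright; pad within 5 mm of the roll; knob past 1.2 rad; core and roll at rest (all of step 1 and all of step 2 and horizontal distance between pad and brown_roll below 0.037 m and value of joint knob above 1.2 rad and linear speed of each of brown_roll, core below 0.02 m/s); the robot touches nothing.
It fails at once if the white roll is pushed away by more than 30 mm or tipped over (distance of white_roll from where it was at the start of the episode above 0.03 m or angle between white_roll's own z axis and vertical above 0.5 rad).
It fails at once if the tin or the jar is pushed away by more than 30 mm or tipped over (distance of any of tin, jar from where it was at the start of the episode above 0.03 m or angle between any of tin, jar's own z axis and vertical above 0.5 rad).
It fails at once if the kettle or the coffee server is pushed away by more than 30 mm or tipped over (distance of any of kettle, server from where it was at the start of the episode above 0.03 m or angle between any of kettle, server's own z axis and vertical above 0.5 rad).
It fails at once if the paper cup, the dripper stand or the bottle is pushed away by more than 30 mm or tipped over (distance of any of cup, stand, bottle from where it was at the start of the episode above 0.03 m or angle between any of cup, stand, bottle's own z axis and vertical above 0.5 rad).
It fails at once if the brown roll is tipped over (angle between brown_roll's own z axis and vertical above 0.7 rad).
It also fails if it takes over 70 s, if anything falls off the work surface, if the arm or the gripper's body presses on something with over 40 N, if the wrist force passes 120 N, or if a joint passes its speed limit or range.

## Working session

There is one attempt and no reset: what is moved stays moved. The work goes in short steps, Python scripts to look and compute and a shell command to move; the robot and the scene stay as the last step left them, time stands still between calls to the robot, and variables do not carry over. Pictures are saved under pics/ and viewed, and the job is handed in when it is done.

```bash
ls; mkdir -p pics; python3 - <<'E'
from workcell import env, camera, job
import cv2,numpy as np
s=env.sense(); print(s, env.finger_overhang)
for n in ("scene","top","wrist"):
    c=camera(n); cv2.imwrite(f"pics/{n}0.png",c["frame"][:,:,::-1]); np.savez(f"pics/{n}0.npz",**c)
    print(n,c["K"].tolist()); print({k:np.round(c[k],3).tolist() for k in c if k in("R","t","T_tool_cam")})
E
```

```text
pics
{'clock': 0.0, 'qpos': array([ 1.14478027,  0.68997781, -0.19447705,  1.56636116,  0.15729502,
        0.90250454, -0.21508293]), 'qvel': array([-0.00036143,  0.00117414,  0.00017014,  0.0001513 ,  0.00218817,
       -0.0012758 ,  0.00065598]), 'joint_torque': array([-1.14173035e-03, -5.39613104e+01, -1.26685571e+00, -1.58542567e+01,
        9.12197895e-03,  9.56620323e-03,  2.68912692e-05]), 'position': array([ 277.07838645, -559.64083269,  303.08228033]), 'tool_rot': array([-0.4607896 ,  1.96778176, -1.96420613]), 'ft_force': array([0.08737555, 1.17950698, 0.26301702]), 'moment': array([-0.06638817,  0.00473768,  0.01237785]), 'width': 85.42687151415694} 72.6
scene [[559.9178210526123, 0.0, 320.2080223537904], [0.0, 559.9178210526123, 237.9218555205963], [0.0, 0.0, 1.0]]
{'R': [[-0.308, 0.951, -0.005], [0.824, 0.264, -0.501], [-0.475, -0.159, -0.866]], 't': [165.424, -361.63, 1611.217]}
top [[618.8430085305039, 0.0, 308.199557859387], [0.0, 618.8430085305039, 244.67007449668992], [0.0, 0.0, 1.0]]
{'R': [[-0.027, -1.0, 0.01], [-0.996, 0.026, -0.083], [0.082, -0.012, -0.997]], 't': [12.45, 511.964, 1494.916]}
wrist [[409.3672140278416, 0.0, 316.21954886932576], [0.0, 409.3672140278416, 236.82082206114669], [0.0, 0.0, 1.0]]
{'T_tool_cam': [[-0.0, 0.957, 0.29, -73.298], [-0.0, -0.29, 0.957, -68.794], [1.0, 0.0, 0.0, -0.699], [0.0, 0.0, 0.0, 1.0]]}
```

View pics/scene0.png

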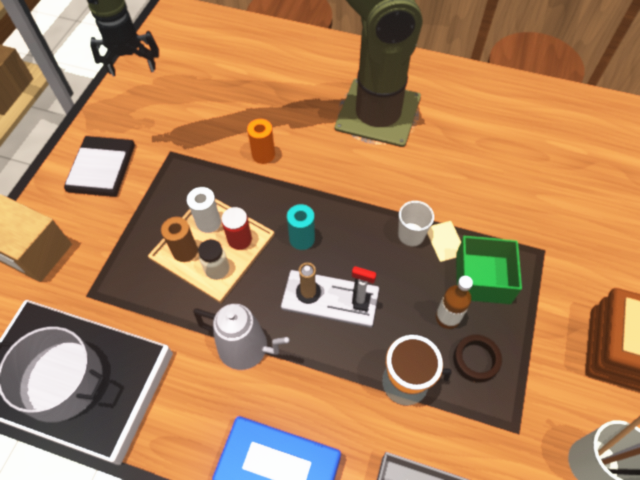

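View pics/top0.png

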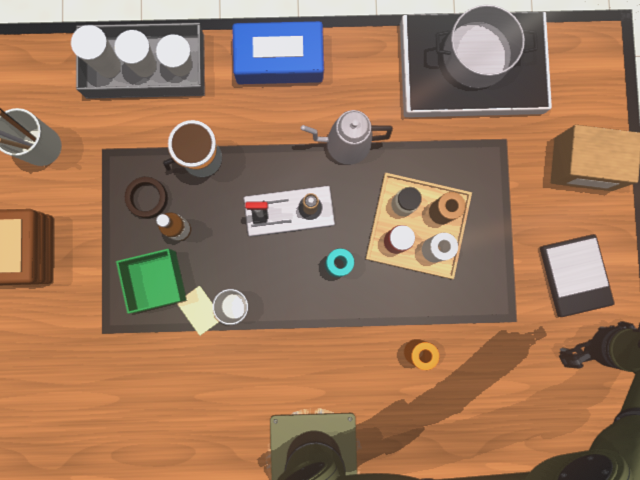

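View pics/wrist0.png

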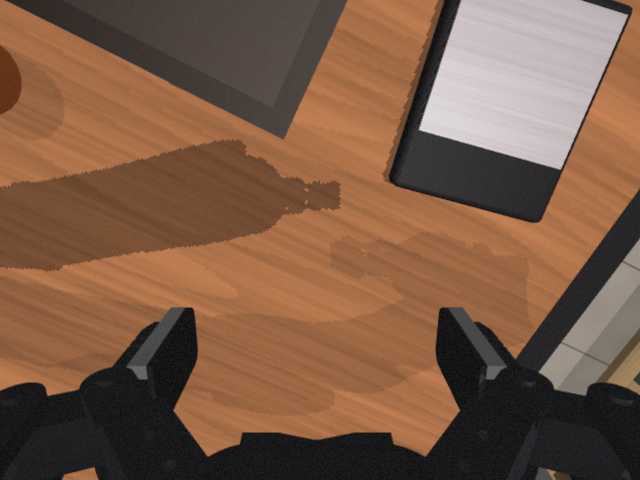

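The scene view shows the brown roll at (180,240). Similar things are the white roll (204,210), the teal roll (301,227), the orange roll (261,140) and the core on the spindle (308,283). The red knob is at (364,272), the bin at (490,270) and the bottle at (455,300). In the top view these are: brown (451,206), white (440,247), core (311,203), knob (257,205), bin (150,280). By the description, the roll I want is the brown one on the tray, at scene (180,240).

```bash
cat > h.py <<'E'
import numpy as np, cv2
from scipy.spatial.transform import Rotation as Ro
def load(n): return dict(np.load(f"pics/{n}.npz"))
def extr(c,pose=None):
    # returns camera centre and cam->world rot
    if "R" in c: return -c["R"].T@c["t"], c["R"].T
    p,r=pose; Rt=Ro.from_rotvec(r).as_matrix(); T=c["T_tool_cam"]
    return Rt@T[:3,3]+p, Rt@T[:3,:3]
def rays(c,uv):
    uv=np.atleast_2d(uv).astype(float); 
    return np.c_[(uv-c["K"][:2,2])/np.diag(c["K"])[:2],np.ones(len(uv))]
def plane(c,uv,z,pose=None):
    o,R=extr(c,pose); d=rays(c,uv)@R.T; return o+d*((z-o[2])/d[:,2])[:,None]
def tri(c1,p1,c2,p2,pose1=None,pose2=None):
    o1,R1=extr(c1,pose1);o2,R2=extr(c2,pose2)
    d1=R1@rays(c1,p1)[0];d2=R2@rays(c2,p2)[0];d1/=np.linalg.norm(d1);d2/=np.linalg.norm(d2)
    s=np.linalg.lstsq(np.c_[d1,-d2],o2-o1,rcond=None)[0]
    a=o1+s[0]*d1;b=o2+s[1]*d2
    return (a+b)/2,np.linalg.norm(a-b)
def cloud(c,pose=None):
    o,R=extr(c,pose); v,u=np.mgrid[:480,:640]
    d=rays(c,np.c_[u.ravel(),v.ravel()])*c["range_z"].reshape(-1,1)
    return (d@R.T+o).reshape(480,640,3)
def project(c,X,pose=None):
    o,R=extr(c,pose); x=(np.atleast_2d(X)-o)@R; return (x[:,:2]/x[:,2:])*np.diag(c["K"])[:2]+c["K"][:2,2]
E
python3 - <<'E'
from h import *
t=load("top0");s=load("scene0");T=cloud(t);S=cloud(s)
cv2.imwrite("pics/crop_top.png",cv2.resize(t["frame"][160:300,180:480,::-1],None,fx=2.66,fy=2.66,interpolation=cv2.INTER_CUBIC))
cv2.imwrite("pics/crop_scene.png",cv2.resize(s["frame"][170:350,140:400,::-1],None,fx=3,fy=3,interpolation=cv2.INTER_CUBIC))
print(Ro.from_rotvec([-0.4607896 ,  1.96778176, -1.96420613]).as_matrix().round(3))
# fit circle to top points from both clouds in regions, height bands
def fit(P,lab,cx,cy,r,zlo,zhi):
    for nm,C in(("top",T),("scene",S)):
        X=C.reshape(-1,3); m=(np.hypot(X[:,0]-cx,X[:,1]-cy)<r)&(X[:,2]>zlo)&(X[:,2]<zhi); X=X[m]
        if len(X)<5: print(lab,nm,len(X)); continue
        (c,rr)=cv2.minEnclosingCircle(X[:,:2].astype(np.float32)); print(lab,nm,len(X),np.round(c,1),round(rr,1),"z med",np.median(X[:,2]).round(1), np.percentile(X[:,2],[5,95]).round(1))
for lab,p in dict(core=(311,203),knob=(257,205),brown=(442,206),white=(440,240),bin=(150,280),bottle=(166,222),teal=(341,254),cup=(232,300),jar=(409,197),tin=(400,237)).items():
    print(lab,T[p[1],p[0]].round(1))
E
```

```text
[[-0.896 -0.001  0.444]
 [-0.444  0.002 -0.896]
 [ 0.    -1.    -0.002]]
core [597.5  -8.6 136.8]
knob [590.9 111.8 171.1]
brown [ 586.5 -312.6  112.2]
white [ 507.6 -304.7  111.1]
bin [436.5 389.7   5.3]
bottle [555.4 308.6 192.6]
teal [481.1 -74.8 112.8]
cup [382.1 189.6   3.1]
jar [ 610.6 -238.1  105. ]
tin [ 517.4 -213.3  106.1]
```

View pics/crop_top.png

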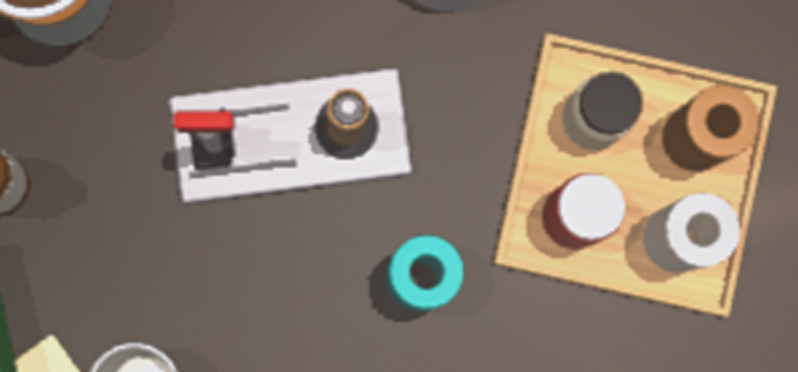

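View pics/crop_scene.png

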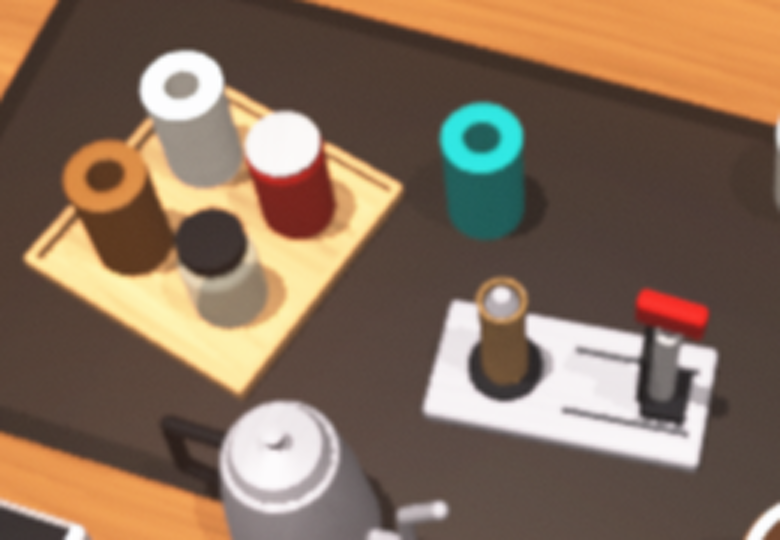

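The crops confirm the choice. The brown roll is the back-right one on the tray, with its top at crop_top (722,120) and crop_scene (105,175). White is in front of it, with the jar and tin beside it. Teal stands alone off the tray.

```bash
cat > m.py <<'E'
from h import *
t=load("top0");s=load("scene0");T=cloud(t);S=cloud(s)
def blob(c,box,f):
    x0,y0,x1,y1=box; m=np.zeros((480,640),np.uint8); hsv=cv2.cvtColor(c["frame"],cv2.COLOR_RGB2HSV)
    m[y0:y1,x0:x1]=(f(hsv.astype(int),c["frame"].astype(int))[y0:y1,x0:x1]*255)
    cs,_=cv2.findContours(m,cv2.RETR_EXTERNAL,cv2.CHAIN_APPROX_NONE); return m,max(cs,key=cv2.contourArea)
red=lambda h,f:((h[...,0]<6)|(h[...,0]>174))&(h[...,1]>180)&(h[...,2]>110)
E
python3 - <<'E'
from m import *
# points by height bands
def band(C,cx,cy,r,lo,hi):
    X=C.reshape(-1,3); return X[(np.hypot(X[:,0]-cx,X[:,1]-cy)<r)&(X[:,2]>lo)&(X[:,2]<hi)]
for lab,cx,cy,lo,hi in [("brown",586,-300,104,125),("white",507,-290,104,125),("jar",610,-230,95,115),("tin",517,-205,95,115),("teal",470,-60,95,125),("core",595,-8,126,150),("bottle",555,305,180,205),("cup",395,190,85,105)]:
    for n,C in(("top",T),("scene",S)):
        X=band(C,cx,cy,48 if lab!="core" else 40,lo,hi)
        if len(X)<5: print(lab,n,len(X)); continue
        (c,r)=cv2.minEnclosingCircle(X[:,:2].astype(np.float32)); print(lab,n,len(X),np.round(c,1),round(r,1),np.median(X[:,2]).round(1))
# hole of brown roll / spindle tip
for n,c,b in(("top",t,(235,190,285,225)),("scene",s,(340,255,385,290))):
    m,k=blob(c,b,red); r=cv2.minAreaRect(k); print("knob",n,cv2.contourArea(k),r)
    Z=(T if n=="top" else S)[m>0]; Z=Z[(Z[:,2]>168)&(Z[:,2]<182)]; print(Z.mean(0).round(1),np.median(Z[:,2]),cv2.minAreaRect(Z[:,:2].astype(np.float32)))
# base plate
for n,C in(("top",T),("scene",S)):
    X=band(C,590,40,170,14,20.5);print("plate",n,len(X),cv2.minAreaRect(X[:,:2].astype(np.float32)))
    X=band(C,440,385,110,78,92);print("bin rim",n,len(X),cv2.minAreaRect(X[:,:2].astype(np.float32)))
E
```

```text
brown top 351 [ 586.1 -300. ] 47.9 115.0
brown scene 385 [ 586.7 -300.3] 47.9 115.4
white top 426 [ 506.  -289.9] 47.5 115.5
white scene 418 [ 507.  -289.8] 47.5 115.8
jar top 437 [ 608.4 -240. ] 27.9 105.8
jar scene 446 [ 609.  -238.7] 29.4 106.2
tin top 506 [ 516.7 -217.4] 31.0 110.2
tin scene 499 [ 518.6 -216. ] 30.9 110.7
teal top 480 [463.8 -73. ] 31.9 109.6
teal scene 502 [464.5 -73.3] 34.9 109.7
core top 161 [604.2  -8. ] 18.0 134.2
core scene 201 [605.1  -7.8] 18.7 133.3
bottle top 126 [559.9 315. ] 14.1 194.7
bottle scene 158 [561.2 317.2] 14.1 194.4
cup top 89 [373.3 185.4] 40.0 90.9
cup scene 91 [374.9 186.8] 39.9 90.9
knob top 81.0 ((256.0, 204.5), (20.0, 5.0), 0.0)
[590.6 114.8 174.4] 174.3811715693771 ((590.6445922851562, 113.93949890136719), (10.691122055053711, 44.67592239379883), 0.8167577981948853)
knob scene 205.5 ((363.45550537109375, 273.6423645019531), (24.040964126586914, 10.141349792480469), 17.35402488708496)
[594.5 114.7 173.8] 174.150722656246 ((593.271484375, 114.48335266113281), (49.38264465332031, 15.972452163696289), 89.05323028564453)
plate top 1736 ((590.7719116210938, 42.28655242919922), (241.96005249023438, 213.23187255859375), 73.45028686523438)
bin rim top 435 ((433.3429260253906, 374.96551513671875), (125.4600601196289, 127.1848373413086), 12.306236267089844)
plate scene 1988 ((552.6255493164062, 31.48670196533203), (198.5497589111328, 231.90769958496094), 5.795143127441406)
bin rim scene 532 ((434.0126647949219, 376.2601623535156), (128.62353515625, 127.578125), 11.75444507598877)
```

```bash
python3 - <<'E'
from m import *
def band(C,cx,cy,rx,ry,lo,hi):
    X=C.reshape(-1,3); return X[(abs(X[:,0]-cx)<rx)&(abs(X[:,1]-cy)<ry)&(X[:,2]>lo)&(X[:,2]<hi)]
for lab,cx,cy in [("brown",590,-325),("white",495,-308)]:
    for n,C in(("top",T),("scene",S)):
        X=band(C,cx,cy,45,45,111,125)
        (c,r)=cv2.minEnclosingCircle(X[:,:2].astype(np.float32)); print(lab,n,len(X),np.round(c,1),round(r,1),np.median(X[:,2]).round(1))
for n,C in(("top",T),("scene",S)):
    X=band(C,600,50,75,125,15,21);print("plate",n,len(X),cv2.minAreaRect(X[:,:2].astype(np.float32)))
    X=band(C,605,-8,25,25,137,150);print("tip",n,len(X),X.mean(0).round(1),X[:,2].max())
    X=band(C,605,100,40,60,125,140);print("col top",n,len(X),X.mean(0).round(1) if len(X) else 0)
    X=band(C,605,100,60,80,30,116);print("keeper",n,len(X),X.min(0).round(1),X.max(0).round(1))
m,k=blob(t,(425,185,475,225),lambda h,f:(h[...,0]>6)&(h[...,0]<16)&(h[...,1]>100)&(f[...,0]>150))
x=k[:,0,:];print("brown top blob",cv2.fitEllipse(k), plane(t,np.array(cv2.fitEllipse(k)[0]),116).round(1))
# contour pairs
m2,k2=blob(s,(155,210,195,245),lambda h,f:(h[...,0]>6)&(h[...,0]<18)&(h[...,1]>100)&(f[...,0]>150))
e=cv2.fitEllipse(k2);print(e,plane(s,np.array(e[0]),116).round(1), [q if np.isscalar(q) else q.round(1) for q in tri(t,np.array(cv2.fitEllipse(k)[0]),s,np.array(e[0]))])
E
```

```text
brown top 448 [ 588.2 -333.9] 32.3 116.0
brown scene 437 [ 587.9 -333.6] 33.5 116.5
white top 438 [ 493.6 -312.3] 32.3 116.0
white scene 407 [ 493.7 -310.5] 32.9 116.4
plate top 1677 ((598.5869140625, 43.906044006347656), (100.44589233398438, 214.29843139648438), 5.900873184204102)
tip top 49 [604.3  -7.4 140.9] 146.62667217592139
col top top 12 [583.8 112.5 132. ]
keeper top 149 [569.9  94.   30.1] [599.6 134.3 115.9]
plate scene 1961 ((600.2091674804688, 45.03700256347656), (101.12775421142578, 214.48886108398438), 5.8715033531188965)
tip scene 49 [606.4  -7.3 140.5] 146.33251571749338
col top scene 47 [598.2 115.2 133.1]
keeper scene 349 [568.3  96.6  30. ] [615.6 136.6 116. ]
brown top blob ((452.80908203125, 207.47767639160156), (27.196210861206055, 34.661949157714844), 158.83241271972656) [[ 581.8 -336.6  116. ]]
((176.7513885498047, 228.9867706298828), (27.168731689453125, 39.1802978515625), 56.771270751953125) [[ 589.4 -327.9  116. ]] [array([ 582.9, -337.7,  101.2]), np.float64(5.442183253247258)]
```

```bash
python3 - <<'E'
from m import *
for n,C in(("top",T),("scene",S)):
    X=C.reshape(-1,3)
    Y=X[(X[:,0]>640)&(X[:,0]<820)&(X[:,1]>-220)&(X[:,1]<80)&(X[:,2]>25)&(X[:,2]<230)]
    print("kettle",n,Y.min(0).round(),Y.max(0).round())
    K=Y[(Y[:,2]>150)];print(" >150",K.min(0).round(),K.max(0).round(),K.mean(0).round())
    Y=X[(X[:,0]>640)&(X[:,0]<820)&(X[:,1]>120)&(X[:,1]<360)&(X[:,2]>120)&(X[:,2]<230)]
    print("server",n,Y.min(0).round(),Y.max(0).round(),Y.mean(0).round())
E
```

```text
kettle top [ 642. -220.   25.] [809.  10. 196.]
 >150 [ 728. -177.  150.] [807.  10. 196.] [ 765. -107.  166.]
server top [684. 202. 141.] [793. 312. 167.] [737. 257. 156.]
kettle scene [ 644. -218.   25.] [820.  22. 195.]
 >150 [ 730. -163.  150.] [808.  11. 195.] [ 774. -103.  166.]
server scene [687. 204. 144.] [793. 313. 164.] [742. 258. 156.]
```

```bash
python3 -m creep '[[[25,42,0,0,0,0,100],[25,42,0,0,0,0,100],[25,42,0,0,0,0,100],[25,42,0,0,0,0,100],[25,42,0,0,0,0,100],[25,42,0,0,0,0,100],[25,42,0,0,0,0,100],[25,42,0,0,0,0,100],[25,42,0,0,0,0,100],[25,42,0,0,0,0,100],[25,42,0,0,0,0,100],[25,42,0,0,0,0,100]]]' 30
```

```text
clock: 1.35
position: [574.1, -48.7, 300.7]
tool_rot: [-0.45, 1.978, -1.983]
ft_force: [0.6, -1.7, -0.4]
width: 85.0
```

```bash
python3 -m creep '[[[31,41,0,0,0,0,100],[0,0,0,0,0,0,100]]]'; cat > wr.py <<'E'
from workcell import env,camera
import sys; from h import *
def shot(n):
    s=env.sense(); c=camera("wrist"); c["pos"]=s["position"]; c["rot"]=s["tool_rot"]
    np.savez(f"pics/{n}.npz",**c); cv2.imwrite(f"pics/{n}.png",c["frame"][:,:,::-1]); print("pose",s["position"].round(1),Ro.from_rotvec(s["tool_rot"]).as_matrix().round(3).tolist(),"F",s["ft_force"].round(1),"w",round(s["width"],1),"q",s["qpos"].round(2),"t",s["clock"])
if __name__=="__main__": shot(sys.argv[1])
E
python3 wr.py w1
```

```text
clock: 1.55
position: [606.5, 1.3, 300.4]
tool_rot: [-0.457, 1.975, -1.968]
ft_force: [-1.2, 0.3, 0.2]
width: 85.3
pose [606.5   1.3 300.4] [[-0.899, -0.004, 0.437], [-0.437, 0.003, -0.899], [0.002, -1.0, -0.004]] F [-1.2  0.3  0.2] w 85.3 q [-0.01  0.67 -0.12  1.63  0.1   0.86 -1.29] t 1.55
```

View pics/w1.png

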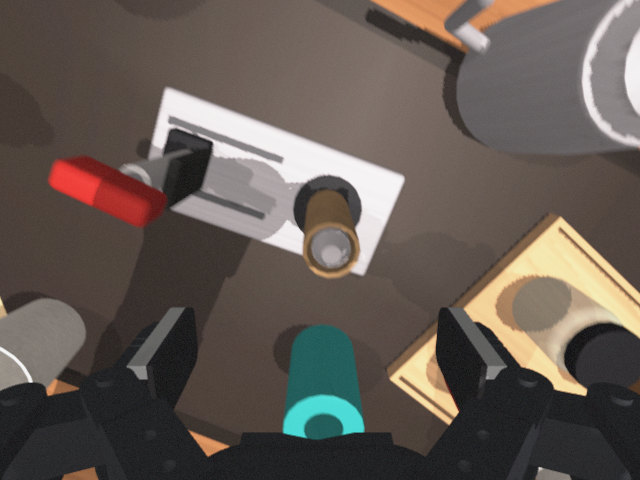

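The wrist view shows the core's rim as an ellipse centred near (331,249), with the spindle tip inside it at (332,252). The knob is at (107,190).

```bash
python3 - <<'E'
from m import *
c=load("w1");P=(c["pos"],c["rot"]);C=cloud(c,P)
X=C[200:300,280:380].reshape(-1,3)
for lo,hi in((129,138.5),(140,150)):
    Y=X[(X[:,2]>lo)&(X[:,2]<hi)];ce,r=cv2.minEnclosingCircle(Y[:,:2].astype(np.float32));print(len(Y),np.round(ce,1),r,np.median(Y[:,2]),Y[:,2].max())
m,k=blob(c,(290,205,370,290),lambda h,f:(h[...,0]>8)&(h[...,0]<22)&(h[...,1]>90)&(f[...,0]>110))
print(cv2.boundingRect(k))
print("rim centre",plane(c,(331,249),134,P).round(1),"two views",tri(t,project(t,[604.5,-7.8,134])[0],c,(331,249),None,P))
m,k=blob(c,(30,140,190,240),red);Z=C[m>0];Z=Z[(Z[:,2]>172)&(Z[:,2]<179)];print("knob",len(Z),Z.mean(0).round(1),cv2.minAreaRect(Z[:,:2].astype(np.float32)))
E
```

```text
1570 [604.5  -7.7] 17.85890769958496 132.5815514510768 138.49587643863163
295 [604.3  -7.4] 6.671417713165283 140.89852522176537 142.58461305501146
(303, 221, 56, 58)
rim centre [[604.5  -8.2 134. ]] two views (array([604.5380532 ,  -7.9655795 , 134.15885076]), np.float64(0.35858975874827625))
knob 2599 [592.2 113.1 173.4] ((592.190673828125, 112.77906799316406), (46.739593505859375, 14.951411247253418), 88.89546966552734)
```

```bash
python3 -m creep '[[[-2,-9,0,0,0,0,100],[0,0,-40,0,0,0,100],[0,0,-40,0,0,0,100],[0,0,-25,0,0,0,100]]]'
```

```text
clock: 2.0
position: [602.8, -20.1, 196.4]
tool_rot: [-0.443, 1.971, -1.982]
ft_force: [-1.0, -0.1, 0.9]
width: 85.4
```

```bash
python3 -m creep '[[[0,0,0,0,0,0,100],[0,0,0,0,0,0,100]]]'; python3 -m creep '[[[1,6,0,0,0,0,100]]]';python3 -m creep '[[[0,0,0,0,0,0,100]]]'
```

```text
clock: 2.2
position: [599.3, -25.2, 193.7]
tool_rot: [-0.448, 1.977, -1.99]
ft_force: [-0.1, 0.2, 0.2]
width: 85.7
clock: 2.3
position: [600.2, -21.7, 194.8]
tool_rot: [-0.444, 1.977, -1.994]
ft_force: [0.2, -0.9, -1.0]
width: 85.4
clock: 2.4
position: [601.1, -20.8, 196.3]
tool_rot: [-0.442, 1.976, -1.992]
ft_force: [0.2, -0.1, 0.5]
width: 85.3
```

```bash
python3 -m creep '[[[3,13,0,0,0,0,100],[0,0,0,0,0,0,100]]]'
```

```text
clock: 2.6
position: [605.6, -6.4, 198.7]
tool_rot: [-0.437, 1.974, -1.99]
ft_force: [-0.9, 1.0, 0.2]
width: 85.4
```

```bash
python3 -m creep '[[[0,0,0,0,0,0,100]]]'
```

```text
clock: 2.7
position: [606.0, -6.0, 199.3]
tool_rot: [-0.436, 1.973, -1.99]
ft_force: [0.8, -0.9, 0.5]
width: 85.7
```

```bash
python3 -m creep '[[[-1,-2,-18,0,0,0,100],[0,0,-8,0,0,0,100],[0,0,0,0,0,0,100]]]'; python3 wr.py w2
```

```text
clock: 3.0
position: [606.0, -6.8, 173.9]
tool_rot: [-0.434, 1.97, -1.988]
ft_force: [0.4, 0.2, -0.9]
width: 85.7
pose [606.   -6.8 173.9] [[-0.907, 0.005, 0.422], [-0.422, -0.008, -0.907], [-0.002, -1.0, 0.009]] F [ 0.4  0.2 -0.9] w 85.7 q [-0.02  0.83 -0.09  1.74  0.13  0.57 -1.32] t 3.0
```

View pics/w2.png

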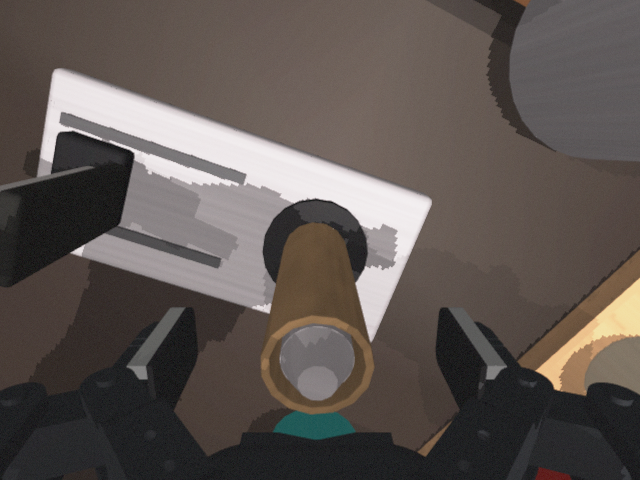

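The core stands centred between the open jaws, with its rim at (317,365) and the fingers at x 165 and 470. I'll close on it at 30 N.

```bash
python3 -m creep '[[[0,0,-2,0,0,0,30],[0,0,0,0,0,0,30],[0,0,0,0,0,0,30],[0,0,0,0,0,0,30],[0,0,0,0,0,0,30]]]' 30
```

```text
clock: 3.55
position: [607.1, -7.0, 173.9]
tool_rot: [-0.431, 1.969, -1.988]
ft_force: [0.3, 1.6, -0.7]
width: 36.2
```

```bash
python3 -m creep '[[[0,0,20,0,0,0,10],[0,0,30,0,0,0,10],[0,0,30,0,0,0,10],[0,0,30,0,0,0,10],[0,0,20,0,0,0,10],[0,0,0,0,0,0,10]]]'
```

```text
clock: 4.15
position: [606.4, -6.9, 308.1]
tool_rot: [-0.431, 1.969, -1.987]
ft_force: [0.2, 0.5, -0.8]
width: 36.3
```

```bash
python3 -m creep '[[[-25,25,25,0,0,0,10],[-25,35,10,0,0,0,10],[-20,40,0,0,0,0,10],[-18,42,0,0,0,0,10],[-18,42,0,0,0,0,10],[-18,42,0,0,0,0,10],[-18,42,0,0,0,0,10],[-12,42,0,0,0,0,10],[-5,30,0,0,0,0,10],[0,0,0,0,0,0,10],[0,0,0,0,0,0,10]]]'
```

```text
clock: 5.25
position: [434.0, 340.2, 334.4]
tool_rot: [-0.442, 1.971, -2.001]
ft_force: [1.3, -0.6, -0.5]
width: 36.3
```

```bash
python3 -m creep '[[[0,32,0,0,0,0,10],[0,0,0,0,0,0,10],[0,0,0,0,0,0,10]]]'; python3 wr.py w3
```

```text
clock: 5.55
position: [435.3, 368.4, 332.2]
tool_rot: [-0.44, 1.97, -2.01]
ft_force: [0.6, -0.7, -0.3]
width: 36.2
pose [435.3 368.4 332.2] [[-0.911, -0.006, 0.413], [-0.413, -0.021, -0.911], [0.014, -1.0, 0.017]] F [ 0.6 -0.7 -0.3] w 36.2 q [-0.74  0.58 -0.09  1.69  0.08  0.89 -2.  ] t 5.55
```

View pics/w3.png

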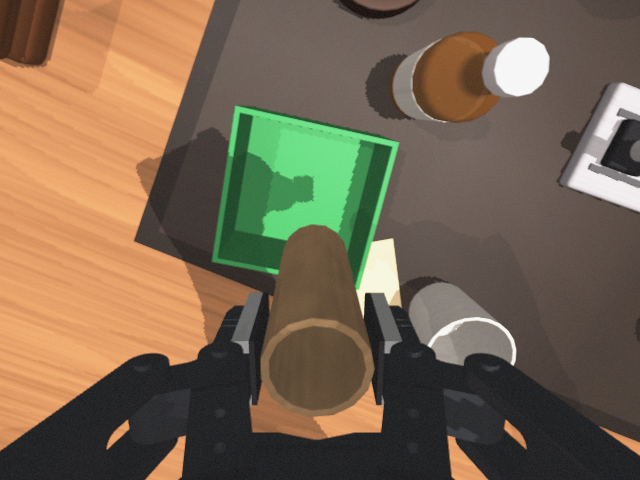

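```bash
python3 -m creep '[[[-1,10,-15,0,0,0,10],[0,0,-35,0,0,0,10],[0,0,-35,0,0,0,10],[0,0,-35,0,0,0,10],[0,0,-22,0,0,0,10],[0,0,0,0,0,0,10],[0,0,0,0,0,0,10]]]'
```

```text
clock: 6.3
position: [434.8, 375.8, 181.7]
tool_rot: [-0.433, 1.975, -2.013]
ft_force: [-0.5, -0.6, 0.4]
width: 35.7
```

```bash
python3 -m creep '[[[0,0,-15,0,0,0,10],[0,0,0,0,0,0,10]]]'; python3 wr.py w4
```

```text
clock: 6.5
position: [435.7, 376.2, 168.2]
tool_rot: [-0.429, 1.977, -2.011]
ft_force: [-0.3, 0.7, 0.5]
width: 36.0
pose [435.7 376.2 168.2] [[-0.914, -0.003, 0.405], [-0.405, -0.018, -0.914], [0.01, -1.0, 0.015]] F [-0.3  0.7  0.5] w 36.0 q [-0.76  0.82 -0.06  1.82  0.11  0.52 -2.06] t 6.5
```

View pics/w4.png

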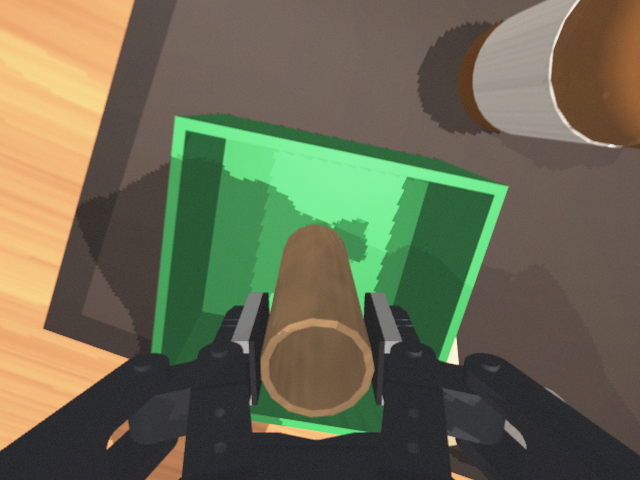

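The core hangs inside the bin, with its lower end at (315,240) over the floor, so I'll release it.

```bash
python3 -m creep '[[[0,0,0,0,0,0,80],[0,0,0,0,0,0,80],[0,0,0,0,0,0,80],[0,0,0,0,0,0,80],[0,0,20,0,0,0,80],[0,0,35,0,0,0,90],[0,0,35,0,0,0,100],[0,0,35,0,0,0,100],[0,0,10,0,0,0,100],[0,0,0,0,0,0,100]]]';  python3 wr.py w5
```

```text
clock: 7.55
position: [437.1, 377.4, 313.8]
tool_rot: [-0.421, 1.979, -2.004]
ft_force: [0.4, -0.5, 0.6]
width: 85.7
pose [437.1 377.4 313.8] [[-0.914, 0.003, 0.405], [-0.405, -0.012, -0.914], [0.002, -1.0, 0.012]] F [ 0.4 -0.5  0.6] w 85.7 q [-0.75  0.61 -0.09  1.7   0.08  0.84 -2.02] t 7.55
```

View pics/w5.png

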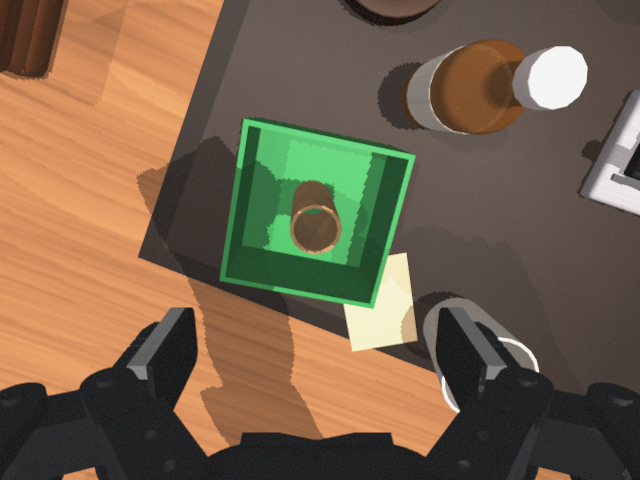

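The core stands upright in the bin, rim at (315,228), away from the walls. Next I go over to the brown roll.

```bash
python3 -m creep '[[[8,-35,0,0,0,1,100],[10,-47,0,0,0,1,100],[10,-47,0,0,0,1,100],[10,-47,0,0,0,1,100],[10,-47,0,0,0,1,100],[10,-47,0,0,0,1,100],[10,-47,0,0,0,1,100],[10,-47,0,0,0,1,100],[10,-47,0,0,0,1,100],[10,-47,0,0,0,0,100],[10,-47,0,0,0,0,100],[10,-47,0,0,0,0,100]]]'
```

```text
clock: 8.8
position: [544.1, -187.1, 293.4]
tool_rot: [-0.618, 1.888, -1.89]
ft_force: [1.5, 0.3, 0.2]
width: 85.5
```

```bash
python3 -m creep '[[[15,-45,10,0,0,0,100],[15,-45,5,0,0,0,100],[12,-35,0,0,0,0,100],[0,0,0,0,0,0,100],[0,0,0,0,0,0,100]]]'
```

```text
clock: 9.3
position: [581.0, -326.6, 296.9]
tool_rot: [-0.624, 1.908, -1.896]
ft_force: [0.7, 0.9, 0.4]
width: 85.2
```

```bash
python3 wr.py w6
```

```text
pose [ 581.  -326.6  296.9] [[-0.83, -0.047, 0.556], [-0.556, -0.008, -0.831], [0.043, -0.999, -0.019]] F [0.7 0.9 0.4] w 85.2 q [ 0.53  0.77 -0.19  1.4   0.19  1.03 -0.69] t 9.3
```

View pics/w6.png

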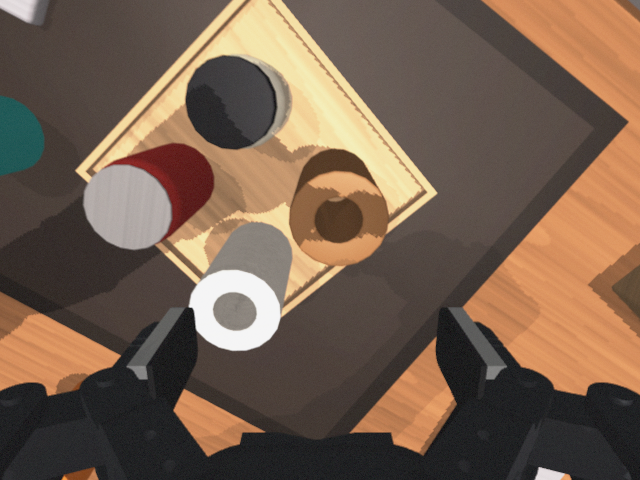

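The wrist view shows the brown roll's top ring at (338,217) with its hole at (339,220). The white roll is at (236,310), the jar at (232,100) and the tin at (128,207). The tool has tilted about 2.7°, which I'll correct.

```bash
cat > go.py <<'E'
from workcell import env
from h import *
import sys
# usage: go.py gx gy tcpz jawdeg : point gx,gy is for the grasp point
def d(gx,gy,z,jaw):
    s=env.sense(); R=Ro.from_rotvec(s["tool_rot"]).as_matrix(); a=np.radians(jaw)
    zt=np.array([np.cos(a),np.sin(a),0]); 
    if zt@R[:,2]<0: zt=-zt
    yt=np.array([0,0,-1.]); Rt=np.c_[np.cross(yt,zt),yt,zt]
    rv=np.degrees(Ro.from_matrix(Rt@R.T).as_rotvec())
    print("shift",(np.array([gx,gy,z])-s["position"]).round(1),"turn",rv.round(2),"tcp",s["position"].round(1),"grasp",(s["position"]+54*R[:,1]).round(1),"jaw",np.degrees(np.arctan2(R[1,2],R[0,2])).round(1),"F",s["ft_force"].round(1),"w",round(s["width"],1),"t",s["clock"])
if __name__=="__main__": d(*map(float,sys.argv[1:5]))
E
python3 go.py 588 -333.8 300 -57.5
python3 - <<'E'
from m import *
c=load("w6");P=(c["pos"],c["rot"]);C=cloud(c,P)
for lab,b in(("brown",(280,140,400,280)),("white",(180,215,300,360))):
    X=C[b[1]:b[3],b[0]:b[2]].reshape(-1,3);Y=X[(X[:,2]>112)&(X[:,2]<121)];ce,r=cv2.minEnclosingCircle(Y[:,:2].astype(np.float32));print(lab,len(Y),np.round(ce,1),r,np.median(Y[:,2]))
m,k=blob(c,(310,185,370,250),lambda h,f:f[...,0]<125)
mo=cv2.moments(k);u=(mo["m10"]/mo["m00"],mo["m01"]/mo["m00"]);print("hole px",u,cv2.boundingRect(k),plane(c,(339.5,219.5),116,P).round(1))
print(tri(t,project(t,[588.2,-333.9,116])[0],c,(339,218),None,P))
E
```

```text
shift [ 7.5 -6.8  3.2] turn [ 0.48 -2.73 -1.29] tcp [ 580.5 -327.   296.8] grasp [ 577.9 -327.5  242.8] jaw -56.2 F [ 0.4 -0.2 -0.3] w 85.5 t 9.35
brown 5898 [ 587.4 -334. ] 31.892295837402344 114.65805937001474
white 4845 [ 518.7 -312.4] 57.52381896972656 114.67831645644753
hole px (338.25497215592674, 220.0362967382657) (314, 198, 50, 45) [[ 588.1 -334.5  116. ]]
(array([ 588.41402622, -334.09277686,  114.59558199]), np.float64(0.30467918667929345))
```

```bash
python3 -m creep '[[[7.3,-7,-10,0.5,-2.7,-1,100],[0,0,-20,0,0,0,100],[0,0,-20,0,0,0,100],[0,0,0,0,0,0,100],[0,0,0,0,0,0,100]]]'; python3 go.py 587.8 -334 150 -57.5
```

```text
clock: 9.85
position: [587.5, -325.0, 242.8]
tool_rot: [-0.568, 1.9, -1.883]
ft_force: [0.3, -0.0, 0.9]
width: 85.3
shift [  0.3  -9.  -92.8] turn [-0.44 -0.23 -0.85] tcp [ 587.5 -325.   242.8] grasp [ 587.2 -324.6  188.8] jaw -56.6 F [ 0.3 -0.   0.9] w 85.3 t 9.85
```

```bash
python3 -m creep '[[[0.3,-9,-10,-0.4,0,0,100],[0,0,-20,0,0,0,100],[0,0,-10,0,0,0,100],[0,0,0,0,0,0,100],[0,0,0,0,0,0,100]]]'; python3 go.py 587.8 -334 150 -57.5
```

```text
clock: 10.35
position: [589.8, -334.5, 204.2]
tool_rot: [-0.569, 1.886, -1.892]
ft_force: [-0.2, -0.2, 0.7]
width: 85.5
shift [ -2.    0.5 -54.2] turn [ 0.18  0.05 -1.  ] tcp [ 589.8 -334.5  204.2] grasp [ 589.8 -334.7  150.2] jaw -56.5 F [-0.2 -0.2  0.7] w 85.5 t 10.35
```

```bash
python3 -m creep '[[[-2,0.5,-15,0,0,0,100],[0,0,-20,0,0,0,100],[0,0,-12,0,0,0,100],[0,0,0,0,0,0,100]]]'; python3 go.py 587.8 -334 150 -57.5;python3 wr.py w7
```

```text
clock: 10.75
position: [590.0, -335.5, 160.0]
tool_rot: [-0.562, 1.878, -1.896]
ft_force: [-1.6, 0.4, -1.0]
width: 85.5
shift [ -2.2   1.5 -10. ] turn [ 0.4   0.46 -0.96] tcp [ 590.  -335.5  160. ] grasp [ 590.4 -335.9  106. ] jaw -56.5 F [-1.6  0.4 -1. ] w 85.5 t 10.75
pose [ 590.  -335.5  160. ] [[-0.834, 0.008, 0.551], [-0.551, -0.007, -0.834], [-0.003, -1.0, 0.01]] F [-1.6  0.4 -1. ] w 85.5 q [ 0.54  0.93 -0.18  1.5   0.22  0.72 -0.72] t 10.75
```

View pics/w7.png

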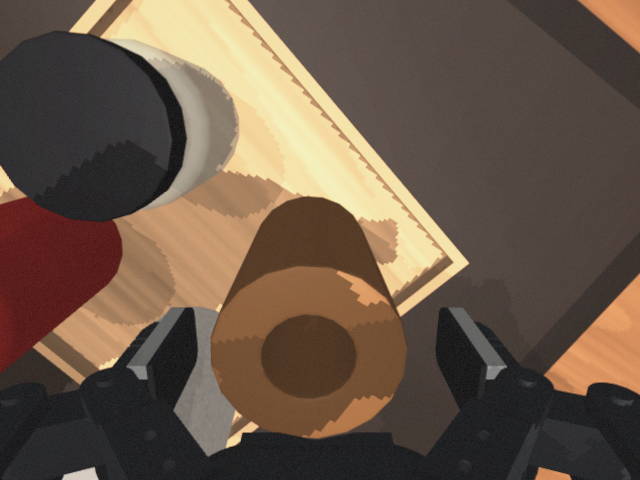

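The roll is between the jaws, top centre (309,352) and hole (308,357). It sits about 2 mm to the left, which I'll correct before closing.

```bash
python3 -m creep '[[[-2.5,1.5,-9,0.4,0.4,0,100],[0,0,0,0,0,0,100]]]'; python3 go.py 587.8 -334 150 -57.5; python3 -m creep '[[[0,0,0,0,0,0,60],[0,0,0,0,0,0,60],[0,0,0,0,0,0,60],[0,0,0,0,0,0,60]]]' 50; python3 go.py 587.8 -334 150 -57.5
```

```text
clock: 11.0
position: [588.6, -334.6, 153.0]
tool_rot: [-0.564, 1.886, -1.891]
ft_force: [-0.4, 0.4, -0.2]
width: 85.4
shift [-0.8  0.6 -3. ] turn [ 0.08  0.24 -0.95] tcp [ 588.6 -334.6  153. ] grasp [ 588.9 -334.7   99. ] jaw -56.5 F [-0.4  0.4 -0.2] w 85.4 t 11.0
clock: 11.4
position: [589.3, -334.7, 154.8]
tool_rot: [-0.562, 1.884, -1.891]
ft_force: [-0.5, -0.3, -1.3]
width: 63.4
shift [-1.5  0.7 -4.8] turn [ 0.11  0.35 -0.95] tcp [ 589.3 -334.7  154.8] grasp [ 589.7 -334.8  100.8] jaw -56.5 F [-0.5 -0.3 -1.3] w 63.4 t 11.4
```

```bash
python3 -m creep '[[[0,0,12,0,0,0,50],[0,0,25,0,0,0,50],[0,0,35,0,0,0,50],[0,0,35,0,0,0,50],[0,0,30,0,0,0,50],[0,0,10,0,0,0,50],[0,0,0,0,0,0,50]]]'; python3 go.py 604.5 -7.8 320 -57.5;python3 wr.py w8
```

```text
clock: 12.1
position: [587.2, -333.9, 309.2]
tool_rot: [-0.564, 1.886, -1.89]
ft_force: [-0.1, 0.1, -1.5]
width: 63.9
shift [ 17.3 326.1  10.8] turn [ 0.06  0.23 -0.96] tcp [ 587.2 -333.9  309.2] grasp [ 587.4 -334.   255.2] jaw -56.5 F [-0.1  0.1 -1.5] w 63.9 t 12.1
pose [ 587.2 -333.9  309.2] [[-0.834, 0.004, 0.551], [-0.551, -0.001, -0.834], [-0.003, -1.0, 0.003]] F [-0.1  0.1 -1.5] w 63.9 q [ 0.56  0.76 -0.21  1.39  0.17  1.01 -0.68] t 12.1
```

View pics/w8.png

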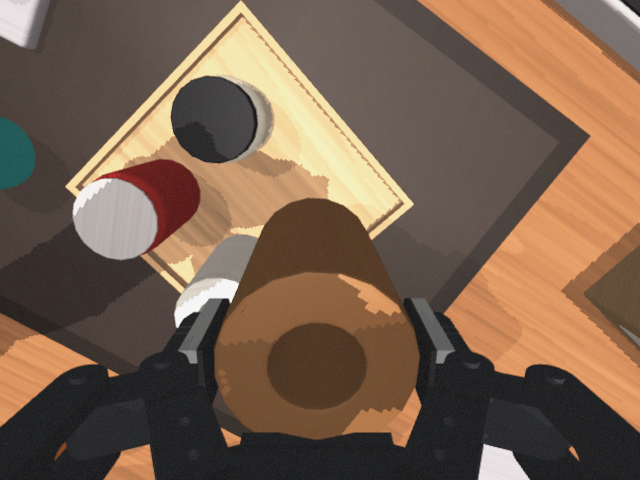

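The roll is held upright, ring at (317,353) and hole at (317,366). I'll measure where its axis lies relative to the tool.

```bash
cat > roll.py <<'E'
from m import *
import sys
c=load(sys.argv[1]);P=(c["pos"],c["rot"]);C=cloud(c,P)
X=C[200:430,222:412].reshape(-1,3);zt=c["pos"][2]-40
Y=X[(X[:,2]>zt-10)&(X[:,2]<zt+10)];zm=np.median(Y[:,2]);Y=Y[abs(Y[:,2]-zm)<4]
ce,r=cv2.minEnclosingCircle(Y[:,:2].astype(np.float32))
print("roll top",len(Y),np.round(ce,1),r,"z",zm,"minus TCP",(np.r_[ce,zm]-c["pos"]).round(1))
m,k=blob(c,(240,300,390,425),lambda h,f:f[...,0]<105); e=cv2.fitEllipse(k);print(cv2.boundingRect(k),np.round(e[0],1))
x,y,w,h=cv2.boundingRect(k)
Q=plane(c,k[:,0,:],zm,P);ce2,r2=cv2.minEnclosingCircle(Q[:,:2].astype(np.float32));print("hole",np.round(ce2,1),r2,"minus TCP",(np.array(ce2)-c["pos"][:2]).round(1))
E
python3 roll.py w8
```

```text
roll top 21402 [ 586.2 -333.9] 32.227294921875 z 269.7932288732943 minus TCP [ -0.9  -0.  -39.4]
(266, 323, 102, 87) [316.4 365.9]
hole [ 586.1 -334. ] 15.558858871459961 minus TCP [-1.1 -0.1]
```

```bash
python3 -m creep '[[[2,25,10,0,0,0,50],[3,45,5,0,0,0,50],[3,45,0,0,0,0,50],[3,45,0,0,0,0,50],[3,45,0,0,0,0,50],[3,45,0,0,0,0,50],[0,30,0,0,0,0,50],[0,15,0,0,0,0,50],[0,0,0,0,0,0,50],[0,0,0,0,0,0,50]]]'; python3 go.py 605.5 -7.8 320 -57.5
```

```text
clock: 13.15
position: [592.0, -29.3, 303.8]
tool_rot: [-0.599, 1.912, -1.89]
ft_force: [0.1, -0.5, -0.5]
width: 63.3
shift [13.5 21.5 16.2] turn [-0.14 -1.82 -0.82] tcp [592.  -29.3 303.8] grasp [590.3 -29.1 249.8] jaw -56.7 F [ 0.1 -0.5 -0.5] w 63.3 t 13.15
```

```bash
python3 -m creep '[[[6,10,10,0,-1.8,0,50],[6,8,0,0,0,0,50],[0,0,0,0,0,0,50],[0,0,0,0,0,0,50]]]'; python3 go.py 605.5 -7.8 313 -57.5
```

```text
clock: 13.55
position: [605.0, -15.0, 313.5]
tool_rot: [-0.559, 1.894, -1.896]
ft_force: [-0.5, 0.0, -2.1]
width: 63.3
shift [ 0.5  7.2 -0.5] turn [ 0.03  0.06 -0.41] tcp [605.  -15.  313.5] grasp [605.1 -15.1 259.5] jaw -57.1 F [-0.5  0.  -2.1] w 63.3 t 13.55
```

```bash
python3 -m creep '[[[0.5,7,0,0,0,0,50],[0,0,0,0,0,0,50],[0,0,0,0,0,0,50]]]'; python3 go.py 605.5 -7.8 313 -57.5; python3 wr.py w9; python3 roll.py w9;python3 - <<'E'
from workcell import camera
from h import *
for n in("top","scene"):
    c=camera(n);np.savez(f"pics/{n}1.npz",**c);f=c["frame"][:,:,::-1];
    a=f[140:260,230:390] if n=="top" else f[190:330,230:390]
    cv2.imwrite(f"pics/{n}1c.png",cv2.resize(a,None,fx=4,fy=4,interpolation=cv2.INTER_CUBIC))
E
```

```text
clock: 13.85
position: [605.5, -8.8, 313.5]
tool_rot: [-0.558, 1.895, -1.898]
ft_force: [-0.1, 0.6, -2.2]
width: 63.4
shift [ 0.   1.  -0.5] turn [ 0.07  0.04 -0.3 ] tcp [605.5  -8.8 313.5] grasp [605.5  -8.8 259.5] jaw -57.2 F [-0.1  0.6 -2.2] w 63.4 t 13.85
pose [605.5  -8.8 313.5] [[-0.841, 0.001, 0.542], [-0.542, -0.001, -0.841], [0.0, -1.0, 0.001]] F [-0.1  0.6 -2.2] w 63.4 q [ 0.04  0.65 -0.19  1.62  0.15  0.89 -1.2 ] t 13.85
roll top 21384 [604.6  -8.8] 32.090087890625 z 274.06779075225984 minus TCP [ -0.9  -0.1 -39.4]
(266, 323, 102, 87) [316.5 366. ]
hole [604.2  -8.9] 15.58987045288086 minus TCP [-1.2 -0.1]
```

View pics/w9.png

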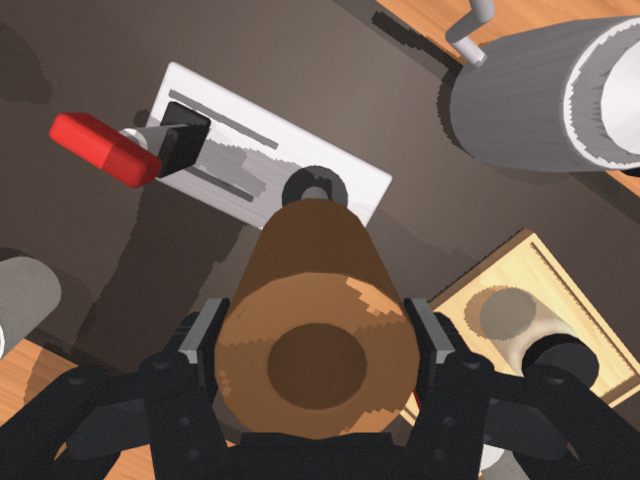

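View pics/scene1c.png

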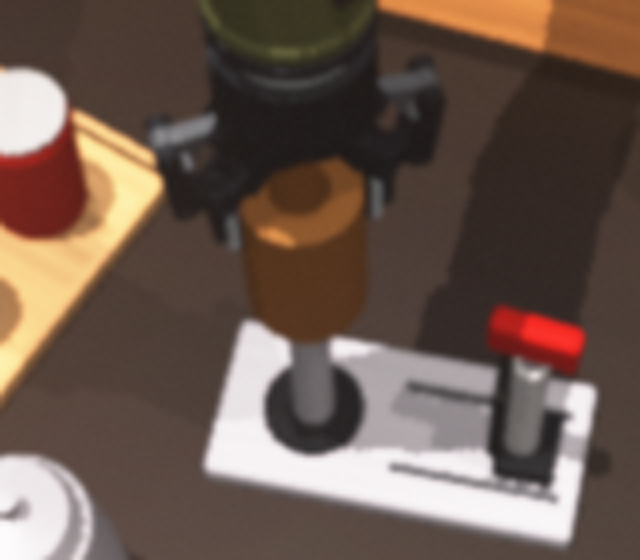

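The scene crop shows the roll directly over the spindle, with about 20 mm of air between them. By measurement the axes agree to 1 mm, so I'll lower it slowly.

```bash
python3 -m creep '[[[0,1,-8,0,0,0,50],[0,0,-8,0,0,0,50],[0,0,0,0,0,0,50]]]'; python3 go.py 605.5 -7.8 313 -57.5
```

```text
clock: 14.3
position: [605.2, -7.8, 295.9]
tool_rot: [-0.558, 1.895, -1.898]
ft_force: [-1.1, -0.1, -1.4]
width: 63.0
shift [ 0.3  0.  17.1] turn [ 0.07  0.02 -0.29] tcp [605.2  -7.8 295.9] grasp [605.2  -7.9 241.9] jaw -57.2 F [-1.1 -0.1 -1.4] w 63.0 t 14.3
```

```bash
python3 -m creep '[[[0.2,0,-8,0,0,0,50],[0,0,-8,0,0,0,50],[0,0,-8,0,0,0,50],[0,0,0,0,0,0,50]]]'; python3 go.py 605.5 -7.8 313 -57.5
```

```text
clock: 14.7
position: [605.0, -8.0, 268.9]
tool_rot: [-0.56, 1.896, -1.898]
ft_force: [0.6, -0.4, -1.8]
width: 63.4
shift [ 0.5  0.2 44.1] turn [ 0.07 -0.07 -0.29] tcp [605.   -8.  268.9] grasp [604.9  -8.  214.9] jaw -57.2 F [ 0.6 -0.4 -1.8] w 63.4 t 14.7
```

```bash
python3 -m creep '[[[0.4,0.2,-12,0,0,0,50],[0,0,-12,0,0,0,50],[0,0,-12,0,0,0,50],[0,0,-12,0,0,0,50],[0,0,0,0,0,0,50]]]'; python3 go.py 605.5 -7.8 313 -57.5
```

```text
clock: 15.2
position: [605.2, -7.7, 216.1]
tool_rot: [-0.561, 1.897, -1.898]
ft_force: [-0.5, 0.5, -1.1]
width: 63.4
shift [ 0.3 -0.1 96.9] turn [ 0.07 -0.12 -0.3 ] tcp [605.2  -7.7 216.1] grasp [605.1  -7.8 162.1] jaw -57.2 F [-0.5  0.5 -1.1] w 63.4 t 15.2
```

```bash
python3 -m creep '[[[0.3,0,-12,0,0,0,50],[0,0,-12,0,0,0,50],[0,0,-8,0,0,0,50],[0,0,-3,0,0,0,50],[0,0,0,0,0,0,50]]]'; python3 go.py 605.5 -7.8 173.4 -57.5
```

```text
clock: 15.7
position: [605.7, -7.6, 177.7]
tool_rot: [-0.56, 1.897, -1.898]
ft_force: [0.4, 0.0, -1.7]
width: 63.4
shift [-0.2 -0.2 -4.3] turn [ 0.06 -0.1  -0.3 ] tcp [605.7  -7.6 177.7] grasp [605.6  -7.7 123.7] jaw -57.2 F [ 0.4  0.  -1.7] w 63.4 t 15.7
```

```bash
python3 -m creep '[[[0,0,-3,0,0,0,50],[0,0,-1.5,0,0,0,50],[0,0,0,0,0,0,50]]]'; python3 go.py 605.5 -7.8 173.4 -57.5
```

```text
clock: 16.0
position: [606.3, -7.6, 173.6]
tool_rot: [-0.558, 1.896, -1.898]
ft_force: [0.7, 0.3, -0.7]
width: 63.2
shift [-0.8 -0.2 -0.2] turn [ 0.06 -0.   -0.29] tcp [606.3  -7.6 173.6] grasp [606.3  -7.7 119.6] jaw -57.2 F [ 0.7  0.3 -0.7] w 63.2 t 16.0
```

```bash
python3 -m creep '[[[-0.5,0,-2,0,0,0,50],[0,0,0,0,0,0,50]]]'; python3 -m creep '[[[0,0,0,0,0,0,100],[0,0,0,0,0,0,100],[0,0,0,0,0,0,100],[0,0,0,0,0,0,100]]]'; python3 go.py 605.5 -7.8 173.4 -57.5; python3 wr.py w10
```

```text
clock: 16.2
position: [606.5, -7.5, 172.5]
tool_rot: [-0.556, 1.895, -1.897]
ft_force: [-0.1, 0.8, -0.7]
width: 63.5
clock: 16.6
position: [607.0, -7.5, 173.2]
tool_rot: [-0.554, 1.894, -1.897]
ft_force: [0.3, 0.5, -0.2]
width: 85.3
shift [-1.5 -0.3  0.2] turn [ 0.04  0.22 -0.28] tcp [607.   -7.5 173.2] grasp [607.2  -7.6 119.2] jaw -57.2 F [ 0.3  0.5 -0.2] w 85.3 t 16.6
pose [607.   -7.5 173.2] [[-0.841, 0.004, 0.541], [-0.541, -0.001, -0.841], [-0.003, -1.0, 0.003]] F [ 0.3  0.5 -0.2] w 85.3 q [ 0.02  0.84 -0.15  1.73  0.2   0.58 -1.24] t 16.6
```

View pics/w10.png

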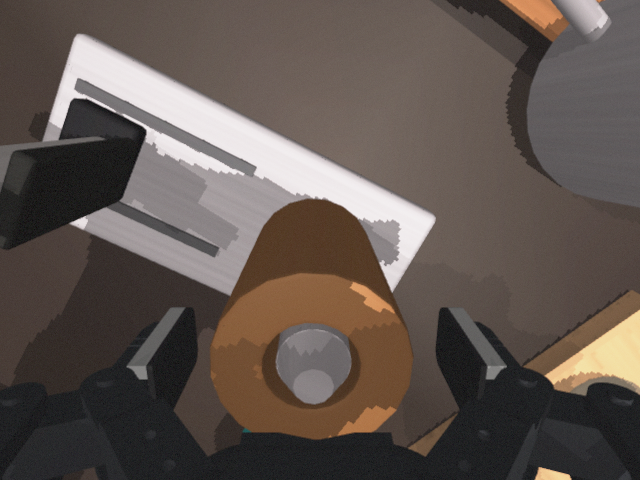

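The jaws are open and the spindle shows through the roll's hole, with its tip at (313,385) above the ring. I'll go up and check that it is seated.

```bash
python3 -m creep '[[[-1,0,15,0,0,0,100],[0,0,30,0,0,0,100],[0,0,35,0,0,0,100],[0,0,35,0,0,0,100],[0,0,10,0,0,0,100],[0,0,0,0,0,0,100]]]'; python3 wr.py w11; python3 - <<'E'
from workcell import camera
from m import *
c=load("w11");P=(c["pos"],c["rot"]);C=cloud(c,P)
a=camera("top");b=camera("scene")
np.savez("pics/top2.npz",**a);np.savez("pics/scene2.npz",**b)
for n,D in(("wrist",C),("top",cloud(a)),("scene",cloud(b))):
    X=D.reshape(-1,3);Y=X[(np.hypot(X[:,0]-604.5,X[:,1]+8)<45)&(X[:,2]>125)&(X[:,2]<139)]
    ce,r=cv2.minEnclosingCircle(Y[:,:2].astype(np.float32));A=np.c_[Y[:,:2],np.ones(len(Y))];k=np.linalg.lstsq(A,Y[:,2],rcond=None)[0]
    print(n,len(Y),np.round(ce,1),r,np.median(Y[:,2]),"slope",k[:2].round(3))
    Y=X[(np.hypot(X[:,0]-434,X[:,1]-376)<55)&(X[:,2]>100)&(X[:,2]<130)]
    if len(Y)>5: print("  core in bin",len(Y),Y.mean(0).round(1))
    Y=X[(np.hypot(X[:,0]-593,X[:,1]-114)<35)&(X[:,2]>170)&(X[:,2]<180)]
    if len(Y)>5: print("  knob",len(Y),Y.mean(0).round(1),cv2.minAreaRect(Y[:,:2].astype(np.float32)))
E
```

```text
clock: 17.25
position: [604.5, -7.5, 306.7]
tool_rot: [-0.554, 1.893, -1.897]
ft_force: [-0.2, -0.6, -1.0]
width: 85.3
pose [604.5  -7.5 306.7] [[-0.841, 0.004, 0.542], [-0.542, -0.001, -0.841], [-0.003, -1.0, 0.003]] F [-0.2 -0.6 -1. ] w 85.3 q [ 0.04  0.66 -0.19  1.63  0.15  0.86 -1.2 ] t 17.25
wrist 7133 [604.6  -6.7] 31.919145584106445 132.66948805239565 slope [-0.003 -0.003]
  knob 3195 [592.7 113.4 173.1] ((592.0391845703125, 113.56006622314453), (49.55790328979492, 16.159400939941406), 88.54222869873047)
top 6 [587.7  19. ] 4.596992492675781 134.31534373003308 slope [0.236 0.49 ]
  core in bin 97 [433.5 375.2 111. ]
  knob 145 [591.8 113.6 174.3] ((591.6439819335938, 113.85786437988281), (49.18678283691406, 16.775146484375), 88.53047943115234)
scene 594 [605.5  -6.1] 32.40028762817383 133.93659582847613 slope [-0.025 -0.017]
  core in bin 146 [435.2 376.8 109.7]
  knob 167 [593.7 115.3 174.7] ((592.1519775390625, 114.20059967041016), (49.167518615722656, 18.121156692504883), 88.59115600585938)
```

View pics/w11.png

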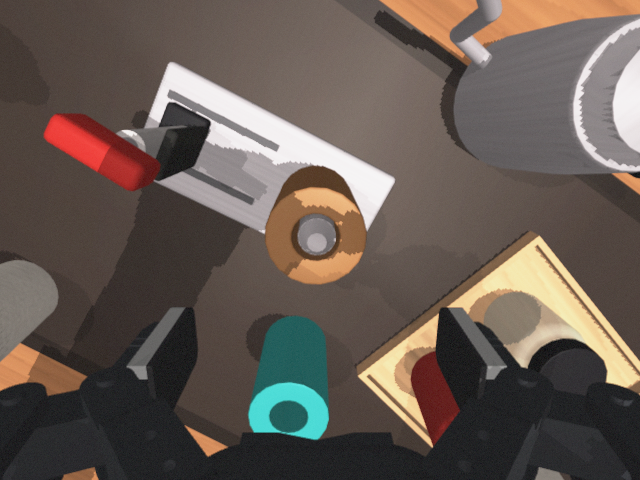

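The roll is seated. Its top is level at 133–134 and its centre is (604.6,-6.7) against the spindle's (604.5,-7.8). The core is in the bin at (434,376), rim at 110. The knob is at (592.5,114), with its bar at 88.6° and the track at 95.9°, so it stands at about 0.13 rad. Now to the knob.

```bash
python3 -m creep '[[[-1,15,0,0,0,7,100],[-2,18,0,0,0,8,100],[-2,18,0,0,0,8,100],[-2,18,0,0,0,8,100],[-2,18,0,0,0,8,100],[-2,18,0,0,0,8,100],[-1,12,0,0,0,8,100],[0,0,0,0,0,0,100],[0,0,0,0,0,0,100]]]'; python3 go.py 592.3 114 280 -1.45
```

```text
clock: 18.3
position: [583.2, 110.4, 287.9]
tool_rot: [-1.236, 1.221, -1.212]
ft_force: [0.3, 0.3, 0.1]
width: 85.7
shift [ 9.1  3.6 -7.9] turn [ 0.87 -1.34 -1.26] tcp [583.2 110.4 287.9] grasp [581.9 109.6 234. ] jaw -0.2 F [0.3 0.3 0.1] w 85.7 t 18.3
```

```bash
python3 -m creep '[[[9,3.5,-8,0.9,-1.3,-1.3,100],[0,0,0,0,0,0,100],[0,0,0,0,0,0,100]]]'; python3 go.py 592.3 114 280 -1.45; python3 wr.py w12;python3 - <<'E'
from m import *
c=load("w12");P=(c["pos"],c["rot"]);C=cloud(c,P)
X=C.reshape(-1,3)
Y=X[(np.hypot(X[:,0]-593,X[:,1]-114)<35)&(X[:,2]>170)&(X[:,2]<180)]
print("  knob",len(Y),Y.mean(0).round(1),cv2.minAreaRect(Y[:,:2].astype(np.float32)))
E
```

```text
clock: 18.6
position: [591.7, 110.5, 277.8]
tool_rot: [-1.197, 1.238, -1.236]
ft_force: [0.2, 0.4, 0.7]
width: 84.9
shift [0.6 3.5 2.2] turn [ 0.15 -0.26  0.63] tcp [591.7 110.5 277.8] grasp [591.5 110.3 223.8] jaw -2.1 F [0.2 0.4 0.7] w 84.9 t 18.6
pose [591.7 110.5 277.8] [[-0.036, -0.005, 0.999], [-0.999, -0.003, -0.036], [0.003, -1.0, -0.004]] F [0.2 0.4 0.7] w 84.9 q [-0.01  0.72 -0.44  1.65  0.38  0.86 -0.64] t 18.6
  knob 3358 [591.7 116.1 173.2] ((591.5028686523438, 114.75143432617188), (49.282630920410156, 15.801072120666504), 88.69725799560547)
```

View pics/w12.png

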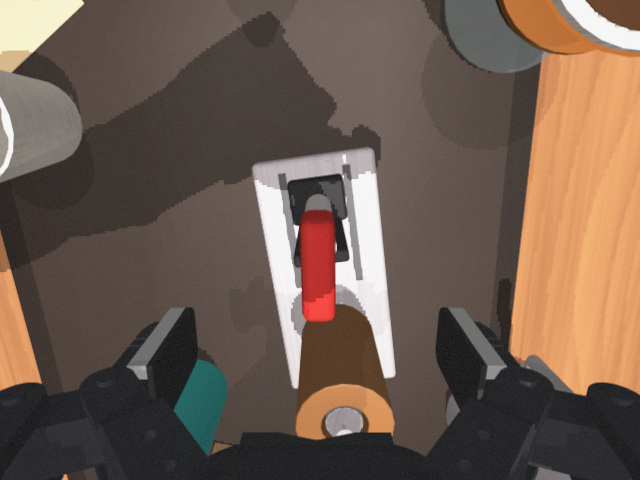

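The knob bar lies between the jaws, centre (319,265), running up and down the picture. I'll descend and grip it.

```bash
python3 -m creep '[[[0.3,3.5,-10,0,0,0.5,100],[0,0,-20,0,0,0,70],[0,0,-15,0,0,0,60],[0,0,-4,0,0,0,60],[0,0,0,0,0,0,60]]]'; python3 go.py 592 114.3 220 -1.45
```

```text
clock: 19.15
position: [591.8, 113.5, 226.7]
tool_rot: [-1.202, 1.231, -1.231]
ft_force: [-0.2, -0.8, -0.2]
width: 51.0
shift [ 0.2  0.8 -6.7] turn [ 0.21 -0.25  0.18] tcp [591.8 113.5 226.7] grasp [591.6 113.3 172.7] jaw -1.6 F [-0.2 -0.8 -0.2] w 51.0 t 19.15
```

```bash
python3 -m creep '[[[0.2,0.8,-6,0,0,0,50],[0,0,0,0,0,0,30],[0,0,0,0,0,0,10],[0,0,0,0,0,0,5],[0,0,0,0,0,0,5],[0,0,0,0,0,0,5]]]' 40; python3 go.py 592 114.3 220 -1.45
```

```text
clock: 19.75
position: [592.4, 114.8, 221.6]
tool_rot: [-1.2, 1.23, -1.231]
ft_force: [0.2, -0.4, -2.3]
width: 15.3
shift [-0.4 -0.5 -1.6] turn [ 0.17 -0.14  0.17] tcp [592.4 114.8 221.6] grasp [592.3 114.6 167.6] jaw -1.6 F [ 0.2 -0.4 -2.3] w 15.3 t 19.75
```

```bash
python3 -m creep '[[[1,-10,0,0,0,0,5],[1.5,-15,0,0,0,0,5],[1.5,-15,0,0,0,0,5],[1,-10,0,0,0,0,5],[0,0,0,0,0,0,5]]]'; python3 go.py 599.3 42 221 -1.45
```

```text
clock: 20.25
position: [597.9, 61.0, 221.6]
tool_rot: [-1.197, 1.231, -1.23]
ft_force: [-0.3, 1.2, -2.3]
width: 15.0
shift [  1.4 -19.   -0.6] turn [ 0.05 -0.1   0.17] tcp [597.9  61.  221.6] grasp [597.8  61.  167.6] jaw -1.6 F [-0.3  1.2 -2.3] w 15.0 t 20.25
```

```bash
python3 -m creep '[[[0.8,-8,0,0,0,0,5],[0.4,-5,0,0,0,0,5],[0,0,0,0,0,0,5]]]'; python3 go.py 599.3 42 221 -1.45; python3 -m creep '[[[0.2,-2,0,0,0,0,5],[0,0,0,0,0,0,5]]]';python3 go.py 599.3 42 221 -1.45
```

```text
clock: 20.55
position: [599.4, 46.2, 221.6]
tool_rot: [-1.197, 1.231, -1.231]
ft_force: [1.0, 1.0, -2.9]
width: 15.0
shift [-0.1 -4.2 -0.6] turn [ 0.03 -0.07  0.23] tcp [599.4  46.2 221.6] grasp [599.3  46.2 167.6] jaw -1.7 F [ 1.   1.  -2.9] w 15.0 t 20.55
clock: 20.75
position: [599.6, 44.2, 221.6]
tool_rot: [-1.197, 1.231, -1.23]
ft_force: [1.4, -0.9, -2.7]
width: 15.4
shift [-0.3 -2.2 -0.6] turn [ 0.05 -0.07  0.2 ] tcp [599.6  44.2 221.6] grasp [599.5  44.2 167.6] jaw -1.7 F [ 1.4 -0.9 -2.7] w 15.4 t 20.75
```

```bash
python3 -m creep '[[[0.1,-1.5,0,0,0,0,5],[0,0,0,0,0,0,5]]]';python3 go.py 599.3 42 221 -1.45;python3 -m creep '[[[0.1,-1.5,0,0,0,0,5],[0,0,0,0,0,0,5]]]';python3 go.py 599.3 42 221 -1.45
```

```text
clock: 20.95
position: [599.7, 43.5, 221.6]
tool_rot: [-1.197, 1.231, -1.229]
ft_force: [1.0, -0.4, -3.1]
width: 15.4
shift [-0.4 -1.5 -0.6] turn [ 0.   -0.07  0.16] tcp [599.7  43.5 221.6] grasp [599.6  43.5 167.6] jaw -1.6 F [ 1.  -0.4 -3.1] w 15.4 t 20.95
clock: 21.15
position: [599.7, 42.7, 221.6]
tool_rot: [-1.197, 1.23, -1.228]
ft_force: [-0.1, 0.0, -2.3]
width: 15.6
shift [-0.4 -0.7 -0.6] turn [-0.04 -0.07  0.11] tcp [599.7  42.7 221.6] grasp [599.7  42.7 167.6] jaw -1.6 F [-0.1  0.  -2.3] w 15.6 t 21.15
```

```bash
python3 -m creep '[[[0.2,-2.5,0,0,0,0,5],[0,-1,0,0,0,0,5]]]';python3 go.py 599.3 42 221 -1.45;python3 -m creep '[[[0,0,0,0,0,0,5]]]'; python3 go.py 599.3 42 221 -1.45; python3 wr.py w13
```

```text
clock: 21.35
position: [599.9, 40.2, 221.6]
tool_rot: [-1.196, 1.23, -1.226]
ft_force: [0.7, 2.4, -3.5]
width: 15.2
shift [-0.6  1.8 -0.6] turn [-0.14 -0.05  0.05] tcp [599.9  40.2 221.6] grasp [599.9  40.3 167.6] jaw -1.5 F [ 0.7  2.4 -3.5] w 15.2 t 21.35
clock: 21.45
position: [599.9, 40.2, 221.6]
tool_rot: [-1.195, 1.23, -1.226]
ft_force: [0.7, 2.9, -3.6]
width: 15.6
shift [-0.6  1.8 -0.6] turn [-0.14 -0.05  0.06] tcp [599.9  40.2 221.6] grasp [599.9  40.3 167.6] jaw -1.5 F [ 0.7  2.9 -3.6] w 15.6 t 21.45
pose [599.9  40.2 221.6] [[-0.026, -0.001, 1.0], [-1.0, 0.003, -0.026], [-0.002, -1.0, -0.001]] F [ 0.7  2.9 -3.6] w 15.6 q [ 0.09  0.79 -0.42  1.71  0.44  0.74 -0.57] t 21.45
```

View pics/w13.png

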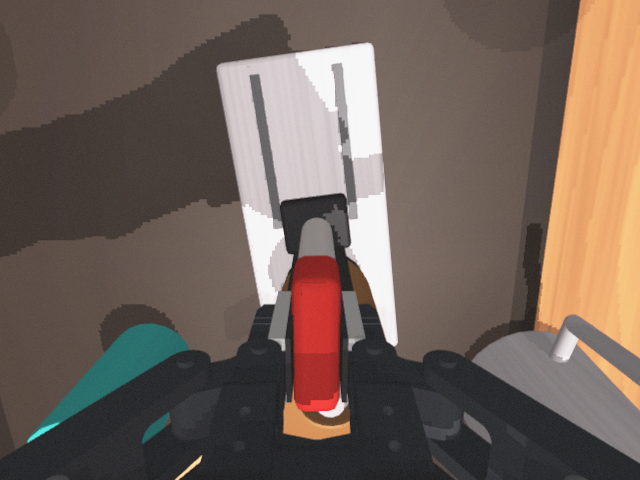

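```bash
python3 - <<'E'
from workcell import camera
from m import *
for n in("top","scene"):
    c=camera(n);np.savez(f"pics/{n}3.npz",**c);f=c["frame"][:,:,::-1]
    a=f[140:260,230:390] if n=="top" else f[190:330,230:390]
    cv2.imwrite(f"pics/{n}3c.png",cv2.resize(a,None,fx=4,fy=4,interpolation=cv2.INTER_CUBIC))
    X=cloud(c).reshape(-1,3);H=np.array([604.5,-7.8]);L=(X[:,:2]-H)@np.array([[.995,-.103],[.103,.995]])
    Y=L[(X[:,2]>40)&(X[:,2]<110)&(abs(L[:,0])<30)&(L[:,1]>10)&(L[:,1]<100)];print(n,len(Y),np.histogram(Y[:,1],bins=np.arange(10,100,5))[0])
E
```

```text
top 0 [0 0 0 0 0 0 0 0 0 0 0 0 0 0 0 0 0]
scene 315 [31 35 32 40 25 42 25 28 27 30  0  0  0  0  0  0  0]
```

View pics/scene3c.png

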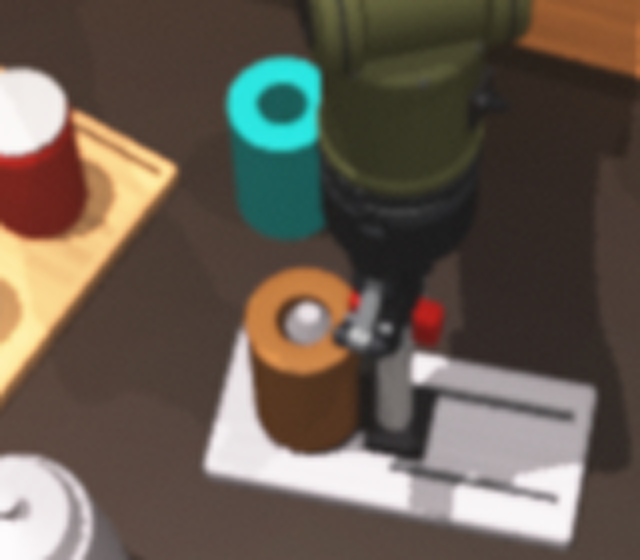

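The keeper's pad stands against the roll: black block against brown at scene crop (370,400), with 2.9 N of push felt. The knob is still free. Now the clockwise turn.

```bash
python3 -m creep '[[[0,0,0,0,0,-5,5],[0,0,0,0,0,-7,5],[0,0,0,0,0,-7,5],[0,0,0,0,0,0,5]]]' 60;python3 go.py 599.9 40.2 221.6 -74
```

```text
clock: 22.0
position: [600.1, 40.1, 221.7]
tool_rot: [-1.01, 1.476, -1.473]
ft_force: [0.3, 1.9, -3.6]
width: 15.0
shift [-0.2  0.1 -0.1] turn [ -0.12   0.08 -52.91] tcp [600.1  40.1 221.7] grasp [600.1  40.2 167.7] jaw -21.1 F [ 0.3  1.9 -3.6] w 15.0 t 22.0
```

```bash
python3 -m creep '[[[0,0,0,0,0,-8,5],[0,0,0,0,0,-8,5],[0,0,0,0,0,-8,5],[0,0,0,0,0,-8,5],[0,0,0,0,0,-8,5],[0,0,0,0,0,0,5]]]';python3 go.py 599.9 40.2 221.6 -74
```

```text
clock: 22.6
position: [600.5, 39.7, 221.7]
tool_rot: [-0.492, 1.942, -1.941]
ft_force: [1.4, 1.2, -3.1]
width: 14.8
shift [-0.6  0.5 -0.1] turn [ -0.04   0.1  -12.53] tcp [600.5  39.7 221.7] grasp [600.6  39.7 167.7] jaw -61.5 F [ 1.4  1.2 -3.1] w 14.8 t 22.6
```

```bash
python3 -m creep '[[[0,0,0,0,0,-7,5],[0,0,0,0,0,-4,5],[0,0,0,0,0,0,5]]]';python3 go.py 599.9 40.2 221.6 -74;python3 -m creep '[[[0,0,0,0,0,-3,5],[0,0,0,0,0,0,5]]]';python3 go.py 599.9 40.2 221.6 -74; python3 -c "
from workcell import env;print(env.sense()['moment'])"
```

```text
clock: 22.9
position: [600.6, 39.6, 221.6]
tool_rot: [-0.325, 2.051, -2.05]
ft_force: [1.3, 1.8, -2.8]
width: 14.8
shift [-0.7  0.6 -0. ] turn [-0.04  0.08 -2.1 ] tcp [600.6  39.6 221.6] grasp [600.6  39.6 167.6] jaw -71.9 F [ 1.3  1.8 -2.8] w 14.8 t 22.9
clock: 23.1
position: [600.6, 39.5, 221.7]
tool_rot: [-0.284, 2.076, -2.074]
ft_force: [1.8, 2.2, -3.5]
width: 14.6
shift [-0.7  0.7 -0.1] turn [-0.05  0.07  0.36] tcp [600.6  39.5 221.7] grasp [600.7  39.5 167.7] jaw -74.4 F [ 1.8  2.2 -3.5] w 14.6 t 23.1
[ 0.35510645 -0.2283783  -0.04088157]
```

```bash
python3 -m creep '[[[0,0,0,0,0,-3,5],[0,0,0,0,0,0,5]]]';python3 go.py 599.9 40.2 221.6 -74; python3 -c "
from workcell import env;print(env.sense()['moment'])"; python3 wr.py w14
```

```text
clock: 23.3
position: [600.6, 39.6, 221.7]
tool_rot: [-0.246, 2.096, -2.097]
ft_force: [1.9, 0.9, -2.6]
width: 15.1
shift [-0.7  0.6 -0.1] turn [0.   0.06 2.55] tcp [600.6  39.6 221.7] grasp [600.7  39.6 167.7] jaw -76.6 F [ 1.9  0.9 -2.6] w 15.1 t 23.3
[ 0.12357326 -0.22762297  1.01571334]
pose [600.6  39.6 221.7] [[-0.973, 0.001, 0.233], [-0.233, -0.0, -0.973], [-0.001, -1.0, 0.0]] F [ 1.9  0.9 -2.6] w 15.1 q [-0.11  0.76 -0.05  1.72  0.06  0.66 -1.53] t 23.3
```

View pics/w14.png

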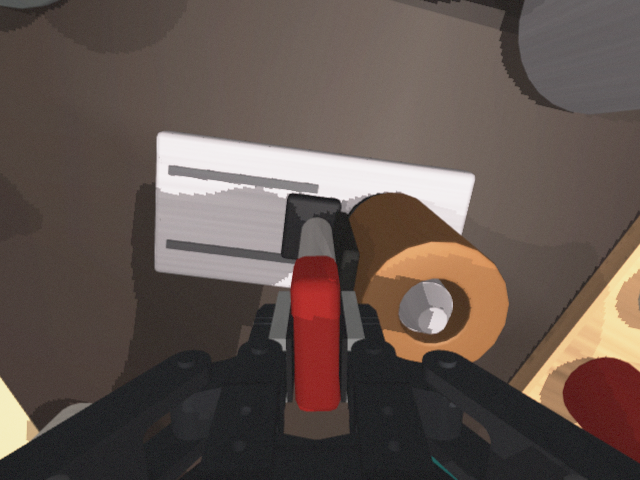

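The knob now lies across the track, and about 1 Nm of reaction shows it is at its stop. The pad touches the roll at (352,250). I'll release and back off straight up.

```bash
python3 -m creep '[[[0,0,0,0,0,2,5],[0,0,0,0,0,0,45],[0,0,0,0,0,0,45],[0,0,0,0,0,0,45],[0,0,10,0,0,0,45],[0,0,25,0,0,0,45],[0,0,35,0,0,0,45],[0,0,35,0,0,0,45],[0,0,10,0,0,0,45],[0,0,0,0,0,0,45]]]'; python3 wr.py w15; python3 - <<'E'
from workcell import camera
from m import *
c=load("w15");P=(c["pos"],c["rot"])
a=camera("top");b=camera("scene")
np.savez("pics/top4.npz",**a);np.savez("pics/scene4.npz",**b)
f=b["frame"][:,:,::-1];cv2.imwrite("pics/scene4.png",f);cv2.imwrite("pics/top4.png",a["frame"][:,:,::-1])
H=np.array([604.5,-7.8])
for n,D in(("wrist",cloud(c,P)),("top",cloud(a)),("scene",cloud(b))):
    X=D.reshape(-1,3);Y=X[(np.hypot(X[:,0]-604.5,X[:,1]+10)<42)&(X[:,2]>128)&(X[:,2]<138.5)]
    if len(Y)>100:
        ce,r=cv2.minEnclosingCircle(Y[:,:2].astype(np.float32));k=np.linalg.lstsq(np.c_[Y[:,:2],np.ones(len(Y))],Y[:,2],rcond=None)[0]
        print(n,"roll",np.round(ce,1),r,np.median(Y[:,2]).round(1),"slope",k[:2].round(3))
    Y=X[(np.hypot(X[:,0]-600,X[:,1]-40)<35)&(X[:,2]>170)&(X[:,2]<180)]
    if len(Y)>20:
        R=cv2.minAreaRect(Y[:,:2].astype(np.float32));print(n,"knob",len(Y),R)
    Y=X[(np.hypot(X[:,0]-434,X[:,1]-376)<55)&(X[:,2]>100)&(X[:,2]<130)]
    if len(Y)>5: print("  core in bin",len(Y),Y.mean(0).round(1))
E
```

```text
clock: 24.35
position: [599.1, 35.9, 344.9]
tool_rot: [-0.281, 2.076, -2.079]
ft_force: [0.0, -1.1, -0.1]
width: 38.6
pose [599.1  35.9 344.9] [[-0.964, 0.0, 0.266], [-0.266, -0.002, -0.964], [0.0, -1.0, 0.002]] F [ 0.  -1.1 -0.1] w 38.6 q [-0.1   0.61 -0.06  1.6   0.05  0.94 -1.48] t 24.35
wrist roll [605.1  -5.3] 37.25111389160156 132.7 slope [-0.002 -0.003]
wrist knob 1881 ((599.9282836914062, 39.74497985839844), (49.233192443847656, 15.869317054748535), 16.22174072265625)
  core in bin 96 [433.3 375.2 111.9]
scene roll [604.9  -5.6] 36.233577728271484 134.2 slope [-0.009 -0.012]
scene knob 159 ((600.7745971679688, 39.87283706665039), (51.22290802001953, 14.684408187866211), 17.375417709350586)
  core in bin 152 [435.2 376.6 109.6]
```

View pics/scene4.png

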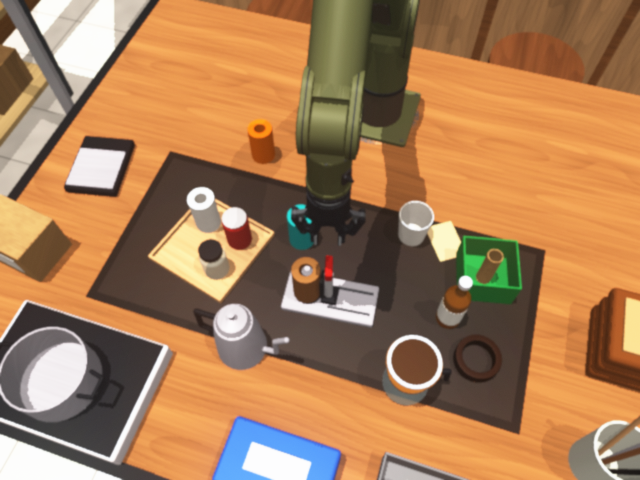

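View pics/w15.png

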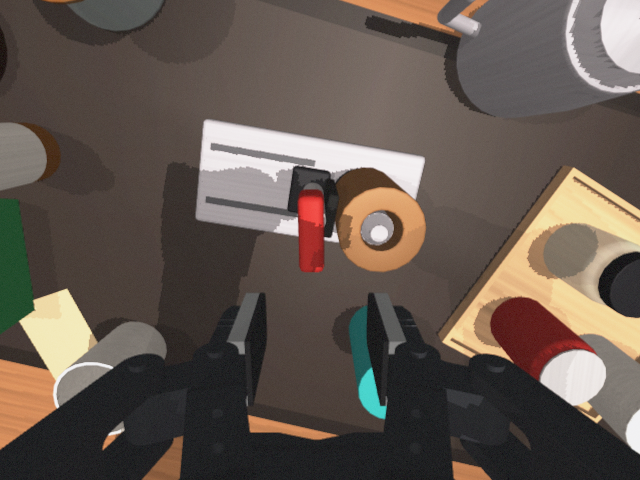

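```bash
python3 - <<'E'
from m import *
c=load("w15");P=(c["pos"],c["rot"])
m,k=blob(c,(330,165,440,280),lambda h,f:(h[...,0]>5)&(h[...,0]<20)&(h[...,1]>90)&(f[...,0]>150))
Q=plane(c,k[:,0,:],134,P);ce,r=cv2.minEnclosingCircle(Q[:,:2].astype(np.float32));print("roll",np.round(ce,1),r)
d=np.array(ce)-[604.5,-7.8];print("off spindle",d.round(1),np.hypot(*d).round(1))
pad=np.array([599.9,39.7])+18*np.array([.103,-.995]);print("pad",pad,"dist pad-roll",np.hypot(*(pad-ce)).round(1))
E
```

```text
roll [605.1 -10.3] 31.219768524169922
off spindle [ 0.6 -2.5] 2.6
pad [601.754  21.79 ] dist pad-roll 32.3
```

The checks agree. The roll is 2.6 mm off the spindle axis, level and seated, the pad is 32 mm from the roll's axis (touching), and the knob is at about 1.39 rad. The core is in the bin and the bystanders look unmoved in the scene view.

```bash
python3 -c "
from workcell import env,job
s=env.sense();print(s['clock'],s['qvel'].round(3),s['ft_force'].round(1));print(job.close_job())"
```

```text
24.5 [-0.     0.017 -0.004  0.011 -0.     0.001 -0.001] [-0.5 -0.3 -1. ]
the job is handed in; nothing more can be done
None
```

I put the empty core in the green bin, seated the brown roll on the spindle, slid the keeper against it and locked the knob. I handed the job in at 24.5 s; no verdict was reported.

Last checks from the cameras:
- **Core:** it stands upright in the bin, close to the bin's centre, with its rim about 110 mm above the table.
- **Roll:** its top is level at 133–134 mm. It sits about 2.6 mm off the spindle axis because the pad pushed it there; the limit is 6 mm.
- **Pad and knob:** the pad is about 32 mm from the roll's axis, so it touches. The knob is at about 1.39 rad, and I felt about 1 Nm at its stop.
- **Arm and bystanders:** the arm is clear above the holder. The other things look unmoved in the last scene picture, though I only checked that by eye.

Two measurements disagreed:
- **Brown roll before grasping:** a first colour-blob fit put it 5–10 mm away from where the depth readings did. I used the depth value, and the wrist camera confirmed it.
- **Final roll centre:** the depth fit put it a few mm nearer the keeper and gave too large a circle, probably because it picked up the keeper. I used the wrist-image outline instead.

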